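# Load the lemon casserole and fit the lid thermometer

## Task

Get the lemons ready for candying: lift the casserole's lid off by its knob and set it flat on whichever cork trivet is free, then lay every lemon half in the casserole. Put the lid back on so that it sits fully down, and push the thermometer's stem through the hole in the lid until its head rests on the lid. Leave the bowl, the nut jar and the salt crock where they are.

Things in the scene. Friction and masses are not known exactly. Their poses are not given: they have to be found in the camera images.
- casserole: the open square stoneware casserole, glazed blue, fixed to the counter: 170 x 170 mm outside, 75 mm high, walls and floor 8 mm thick (inside 154 x 154 mm); a small lug sticks out 17 mm at each of its +x and -x sides, 54 to 66 mm up. Origin: centre of its underside on the counter; z up, x and y square to the walls
- casserole_floor (a point): centre of the casserole's inner floor, 8 mm above the counter
- casserole_rim (a point): centre of the casserole's mouth at the height of the rim, 75 mm above the counter
- lid: the casserole's loose blue lid, 0.45 kg: a 170 x 170 x 8 mm plate whose underside lies on the rim when it is fully on, with a square locating skirt (148 mm outside, 8 mm deep) below that drops inside the rim with 3 mm to spare on each side. Origin: centre of the plate's underside (so 8 mm above whatever the skirt stands on); z up, x and y along the plate's edges
- lid_knob (a point): middle of the lid's round steel knob, on the lid's centre, 36 mm above the plate's underside: the knob is 34 mm in diameter and 20 mm high (26 to 46 mm above the plate's underside), on an 18 mm neck
- lid_hole (a point): centre of the upper mouth of the round 13 mm hole through the lid's plate, ringed in white, 52 mm from the lid's centre along its -x and 52 mm along its +y; on the plate's upper face; same axes as the lid
- thermometer: a stiff lid thermometer, 80 g, standing upright in its holder: an orange square head 34 x 34 x 32 mm (a small dark screen on top) with a steel stem, 6 mm in diameter and tapered at the tip, 40 mm long, straight down from the middle of the head's underside. Origin: centre of the head's flat underside, where the stem begins; z up out of the head, x and y square to the head's sides
- stem_tip (a point): the pointed end of the thermometer's stem, 40 mm below the head's underside
- holder: the thermometer's wooden holder block, fixed, 56 x 56 x 50 mm high, with a 13 mm hole 45 mm deep in the middle of its top; the head rests on the block's top at the start. Origin: centre of its underside on the counter
- mat: a thin green chopping mat flat on the counter (170 x 170 x 1 mm, cannot be moved and is not in the way) on which the lemon halves lie. Origin: its centre
- trivet_left: a square cork trivet at the robot's left (+y), fixed, 180 x 180 x 8 mm. Origin: centre of its underside on the counter; x and y along its edges
- trivet_right: the same kind of cork trivet at the robot's right (-y). Origin: centre of its underside on the counter
- bowl_left: a grey bowl standing on the left trivet, 110 mm across the rim, 60 mm high; None if no bowl is there (exactly one of the two trivets has a bowl on it). Origin: centre of its underside
- bowl_right: the same grey bowl when it stands on the right trivet; None if no bowl is there. Origin: centre of its underside
- nut_jar: an amber jar with a steel cap, 84 mm in diameter and 120 mm high, beyond the casserole; not part of the job. Origin: centre of its underside
- salt_crock: a white salt crock with a wooden cap, 90 mm in diameter and 85 mm high, beyond the casserole; not part of the job. Origin: centre of its underside
- lemon_1: a half lemon, yellow, cut face down: 44 mm in diameter, straight sides for the lowest 8 mm, then domed to 23 mm high, 60 g; two to four of the four lemon halves are there (None if absent). Origin: centre of its flat cut face; z up through the dome
- lemon_2: a half lemon, yellow, cut face down: 44 mm in diameter, straight sides for the lowest 8 mm, then domed to 23 mm high, 60 g; two to four of the four lemon halves are there (None if absent). Origin: centre of its flat cut face; z up through the dome
- lemon_3: a half lemon, yellow, cut face down: 44 mm in diameter, straight sides for the lowest 8 mm, then domed to 23 mm high, 60 g; two to four of the four lemon halves are there (None if absent). Origin: centre of its flat cut face; z up through the dome
- lemon_4: a half lemon, yellow, cut face down: 44 mm in diameter, straight sides for the lowest 8 mm, then domed to 23 mm high, 60 g; two to four of the four lemon halves are there (None if absent). Origin: centre of its flat cut face; z up through the dome
Mind the look-alikes: they are no part of the job. What is shaped like the lemon_2 but red is not meant.

How it is judged:
On the way, in this order (a step that is already met when the one before it is completed fails the run):
1. the lid lies flat and released on a trivet (((horizontal distance between lid and trivet_left below 0.05 m and z of lid in the frame of trivet_left between 0.012 and 0.02 m and angle between lid's own z axis and vertical below 0.06 rad and contact force between the fingers and lid below 0.05 N and linear speed of lid below 0.02 m/s) or (horizontal distance between lid and trivet_right below 0.05 m and z of lid in the frame of trivet_right between 0.012 and 0.02 m and angle between lid's own z axis and vertical below 0.06 rad and contact force between the fingers and lid below 0.05 N and linear speed of lid below 0.02 m/s))), for 0.2 s.
2. all lemon halves present lie in the casserole (x of lemon_1 in the frame of casserole_floor between -0.077 and 0.077 m and y of lemon_1 in the frame of casserole_floor between -0.077 and 0.077 m and z of lemon_1 in the frame of casserole_floor between -0.004 and 0.055 m and linear speed of each of lemon_1, lemon_2, lemon_3, lemon_4 below 0.03 m/s and x of lemon_2 in the frame of casserole_floor between -0.077 and 0.077 m and y of lemon_2 in the frame of casserole_floor between -0.077 and 0.077 m and z of lemon_2 in the frame of casserole_floor between -0.004 and 0.055 m and x of lemon_3 in the frame of casserole_floor between -0.077 and 0.077 m and y of lemon_3 in the frame of casserole_floor between -0.077 and 0.077 m and z of lemon_3 in the frame of casserole_floor between -0.004 and 0.055 m and x of lemon_4 in the frame of casserole_floor between -0.077 and 0.077 m and y of lemon_4 in the frame of casserole_floor between -0.077 and 0.077 m and z of lemon_4 in the frame of casserole_floor between -0.004 and 0.055 m), for 0.2 s.
3. the lid is fully back on the casserole, over the lemons (all of step 2 and horizontal distance between lid and casserole_rim below 0.01 m and z of lid in the frame of casserole_rim between -0.003 and 0.003 m and angle between lid's own z axis and vertical below 0.04 rad and linear speed of lid below 0.02 m/s), for 0.2 s.
4. the thermometer's stem is through the lid's hole and its head rests on the lid (distance between thermometer and lid_hole below 0.008 m and angle between thermometer's own z axis and vertical below 0.12 rad and z of stem_tip in the frame of lid_hole below -0.034 m and linear speed of thermometer below 0.02 m/s), for 0.2 s.
At the end, for the whole second after the job is handed in: Every lemon half present is in the casserole; the lid is on it (centred within 10 mm, underside within 3 mm of the rim, level); the thermometer is through the lid's hole (head's underside within 8 mm of the mouth, upright within 7 degrees); all at rest (all of step 3 and all of step 4); the robot touches nothing.
It fails at once if the bowl is moved by more than 25 mm (left trivet) (distance of bowl_left from where it was at the start of the episode above 0.025 m).
It fails at once if the bowl is moved by more than 25 mm (right trivet) (distance of bowl_right from where it was at the start of the episode above 0.025 m).
It fails at once if the nut jar is moved by more than 25 mm (distance of nut_jar from where it was at the start of the episode above 0.025 m).
It fails at once if the salt crock is moved by more than 25 mm (distance of salt_crock from where it was at the start of the episode above 0.025 m).
Of lemon_1, lemon_2, lemon_3, lemon_4 only 2 to 4 are there at a start; the rules pass over those that are not, and their reading is None.
Of bowl_left, bowl_right only 1 to 1 are there at a start; the rules pass over those that are not, and their reading is None.
At some moment in a run one of lemon_1, lemon_2, lemon_3, lemon_4 may be knocked a few centimetres aside while the robot is not near it.
It also fails if it takes over 210 s, if anything falls off the work surface, if the arm or the gripper's body presses on something with over 40 N, if the wrist force passes 120 N, or if a joint passes its speed limit or range.

## Robot

A 6-joint arm with a two-finger parallel gripper is mounted at the origin on the work surface. World frame = base frame: x ahead of the robot, y to its left, z up, the work surface at z = 0. Lengths are in m, angles in rad, forces in N, time in s.
With the tool pointing down it reaches from about 0.35 to 0.85 m from the base axis. Payload 8.1 kg.
Tool frame: the origin (TCP) lies between the finger pads; the fingertips stand 25 mm ahead of it and the grasp point (between the pads) lies 6 mm ahead of it; z points along the fingers, y is the line along which they close (so a half turn about z gives the same grasp; the last joint's range is limited). The gripper opens to 93 mm and grips with 3 to 60 N. Pads are 15 mm wide; open, the fingers measure 128 mm over their backs; the gripper's body (75 mm by 188 mm) begins 65 mm behind the grasp point.
Start: joints at [1.255, 0.13, 1.488, -0, 1.523, -0.085], TCP at [0.137, 0.584, 0.222] pointing down, gripper open.
Joint ranges: [-2.96, 2.96], [-0.89, 2.26], [0.02, 2.5], [-1.34, 4.48], [0, 2.73], [-2.66, 2.66]. Speed limits (rad/s): [2.39, 2.39, 2.79, 3.14, 3.14, 3.14].

## Interface

Orientations are given as a rotation vector (axis times angle).
In Python, from plant import robot gives the robot as it stands.
- The arm moves only by the tool arm_command, never from a script. Its argument "increments" is text: rows parted by semicolons, each of 5 numbers parted by spaces: the closure, from 0 (fully open) to 1 (shut), then the shift along the tool's x, y, z in mm, then the turn about the tool's z in rad. A call has 1 to 5 rows; each row is the pose to reach, as a shift and turn from the pose commanded when the call began, along the tool's axes at that moment; what a row does not reach only later rows make up. A row lasts 1/10 s, in which the tool goes at most 50 mm and 8.59 degrees, less where a joint would pass 70% of its speed; a pose out of reach is approached as far as the arm can. A call with a gripper value outside its range is refused whole. The fingers move at their own pace and stop on an object; "grip_force" is the grip in N (left out, the last holds). Time passes only in rows, so rows that repeat a pose let the fingers close. It gives the time, the measured TCP pose, the force, the opening and the grip force at its end, in the units of the state.
- robot.read_state(): the state, without advancing time (a new reading comes with each control period).
- robot.read_camera(name): name is "scene" or "top" or "wrist"; returns the picture (420x560x3 uint8, blue, green, red); there is no depth.
- robot.camera_model(name): a dict with "fx", "fy", "cx", "cy" (pixels), "eye" and "rotation" of the camera in the world. Camera axes: x right, y down, z forward; pixel columns grow to the right and rows downward; lengths in m; the calibration is good to about 2 mm. A picture is of the moment at which its call begins: read the wrist's pose just before it. camera_model takes no time and is no camera call; for the wrist camera it gives the pose at the moment of the call.
- robot.close_job(): hands the job in; it is judged then, once.
The state is a dict: "t": time; "q": joint angles; "dq": joint speeds; "joint_torque": joint torques, N m; "tool_pos": TCP position; "orientation": TCP orientation; "force": force on the tool from outside, world axes, zero at the start; "wrist_torque": the same for the moment, N m; "opening": finger opening in m; "gripper_force": force on a finger pad.
Only numpy, scipy, OpenCV 4.12 (cv2) and the standard library are available. Lean on these libraries where they do the work, as an engineer would, in place of code of your own. Each camera call takes 0.05 s, during which the arm holds its last target. There are 200 camera calls.

## Working session

There is one attempt and no reset: what is moved stays moved. The work goes in short steps, Python scripts to look and compute and a tool call to move; the robot and the scene stay as the last step left them, time stands still between calls to the robot, and variables do not carry over. Pictures are saved under pics/ and viewed, at most 14 in all, crops included, and the job is handed in when it is done.

Besides the shell and the picture viewer there is one more tool, called after "Request:" by a JSON object that holds its "name" and its "arguments". arm_command: Moves the arm, as the interface text tells. Its arguments: {"type":"object","properties":{"increments":{"type":"string"},"grip_force":{"type":"number"}},"required":["increments"]}

```bash
ls; mkdir -p pics
python3 - <<'E'
from plant import robot
import cv2,numpy as np
s=robot.read_state();print({k:np.round(v,3) for k,v in s.items()})
for n in ("scene","top"):
    cv2.imwrite(f"pics/{n}0.png",robot.read_camera(n));m=robot.camera_model(n);print(n,m)
print(robot.camera_model("wrist"))
E
```

```text
pics
{'t': np.float64(0.0), 'q': array([ 1.255,  0.131,  1.489, -0.   ,  1.523, -0.085]), 'dq': array([ 0.001,  0.   ,  0.003, -0.001,  0.   ,  0.001]), 'joint_torque': array([-1.0000e-03, -5.5985e+01, -4.9176e+01,  7.7000e-02,  3.6000e-02,
       -0.0000e+00]), 'tool_pos': array([0.137, 0.584, 0.221]), 'orientation': array([-3.62e-01, -3.12e+00,  3.00e-03]), 'force': array([-0.615,  0.154, -0.113]), 'wrist_torque': array([ 0.016, -0.003, -0.001]), 'gripper_force': np.float64(0.0), 'opening': np.float64(0.093)}
scene {'fx': 422.7310995152127, 'fy': 422.7310995152127, 'cx': 292.4493005370771, 'cy': 205.08358092213393, 'eye': array([ 1.17485504, -0.47550856,  0.5871066 ]), 'rotation': array([-1.94707602, -0.99472955,  0.51904991])}
top {'fx': 511.48243137695766, 'fy': 511.48243137695766, 'cx': 278.5454758369461, 'cy': 206.48296136180494, 'eye': array([0.40597683, 0.02465037, 1.2521843 ]), 'rotation': array([-2.1496618 ,  2.17676119, -0.16431317])}
{'fx': 373.8262066301213, 'fy': 373.8262066301213, 'cx': 275.47790603877297, 'cy': 214.28901432361366, 'eye': array([0.05765435, 0.60201555, 0.38342253]), 'rotation': array([2.27076017, 1.79957408, 0.2668492 ])}
```

View pics/top0.png

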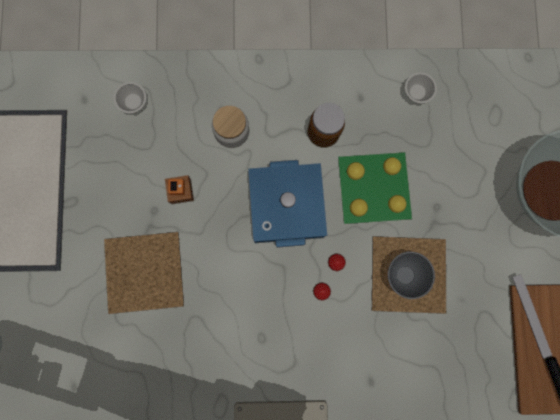

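View pics/scene0.png

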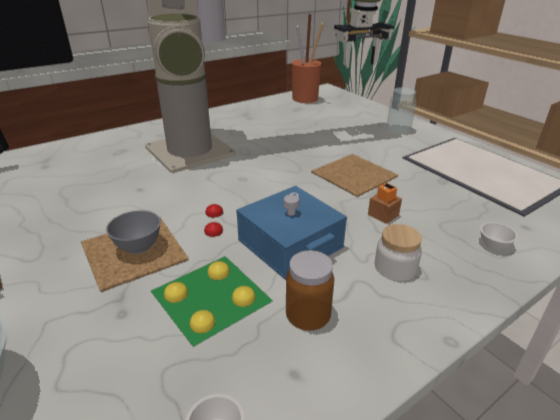

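The top view shows the free left trivet at (145,272) and the bowl on the right trivet at (410,275). The lidded casserole has its knob at (288,199) and its ringed hole at (267,226). Four yellow halves lie on the mat at (356,171), (392,166), (359,208) and (398,204). The thermometer is at (177,187). The two red halves at (337,262) and (322,291) are the look-alikes, so only the yellow ones count. The scene view agrees.

```bash
cat > h.py <<'E'
from plant import robot
import cv2,numpy as np
from scipy.spatial.transform import Rotation as Ro
def shot(n):
    m=robot.camera_model(n); return robot.read_camera(n),m
def cast(m,uv,z):
    uv=np.atleast_2d(np.asarray(uv,float))
    d=np.c_[(uv[:,0]-m["cx"])/m["fx"],(uv[:,1]-m["cy"])/m["fy"],np.ones(len(uv))]
    d=Ro.from_rotvec(m["rotation"]).apply(d)
    return m["eye"]+d*((z-m["eye"][2])/d[:,2])[:,None]
def proj(m,p):
    c=Ro.from_rotvec(m["rotation"]).inv().apply(np.atleast_2d(p)-m["eye"])
    return c[:,:2]/c[:,2:]*[m["fx"],m["fy"]]+[m["cx"],m["cy"]]
def blobs(im,lo,hi,amin=40):
    k=cv2.inRange(cv2.cvtColor(im,cv2.COLOR_BGR2HSV),np.array(lo),np.array(hi))
    cs,_=cv2.findContours(k,cv2.RETR_EXTERNAL,cv2.CHAIN_APPROX_NONE)
    return sorted([c for c in cs if cv2.contourArea(c)>amin],key=cv2.contourArea,reverse=True)
def cen(c):
    M=cv2.moments(c);return np.array([M["m10"],M["m01"]])/M["m00"]
def pose():
    s=robot.read_state();R=Ro.from_rotvec(s["orientation"]).as_matrix()
    return s,R,np.arctan2(R[1,1],R[0,1])
def go(p,yaw=None):  # shift in tool axes (mm) to world TCP p; turn so that tool y has heading yaw
    s,R,h=pose();d=R.T@(np.array(p)-s["tool_pos"])*1000
    t=None if yaw is None else -((yaw-h+np.pi/2)%np.pi-np.pi/2)
    print("shift",np.round(d,1),"turn",t,"tool",np.round(s["tool_pos"],4),"yheading",round(h,4))
E
python3 - <<'E'
from h import *
im,m=shot("top")
print("px",{k:v for k,v in [(i,im[i[1],i[0]].tolist()) for i in [(288,199),(267,226),(260,200),(178,186),(145,272),(410,250),(356,171)]]})
for c in blobs(im,(20,120,90),(35,255,255)): print("lemon",cen(c),cv2.contourArea(c),cast(m,cen(c),.010)[0][:2])
for c in blobs(im,(0,150,60),(6,255,255)): print("red",cen(c),cv2.contourArea(c))
for c in blobs(im,(95,120,40),(120,255,255),1000):
    k=cv2.minAreaRect(c);print("blue",k)
    x,y,w,h=cv2.boundingRect(c)
for c in blobs(im,(8,60,60),(20,200,200),2000):
    k=cv2.minAreaRect(c);print("cork",k,cast(m,k[0],.008)[0],cast(m,cv2.boxPoints(k),.008)[:,:2].tolist())
for c in blobs(im,(3,180,140),(14,255,255),15): print("orange",cv2.minAreaRect(c),cast(m,cen(c),.082)[0])
a=im[140:260,230:350];b=im[165:215,150:210]
cv2.imwrite("pics/crop.png",np.hstack([cv2.resize(im[140:260,230:430],None,fx=3,fy=3),cv2.resize(b[:,:40],(200,360))]))
s,R,h=pose();print(h,R.round(3))
E
```

```text
px {(288, 199): [133, 132, 134], (267, 226): [66, 53, 35], (260, 200): [102, 78, 51], (178, 186): [96, 116, 143], (145, 272): [61, 85, 109], (410, 250): [49, 64, 83], (356, 171): [64, 139, 150]}
lemon [358.76633987 207.07107843] 204.0 [ 0.56575576 -0.19944609]
lemon [397.29104478 203.44278607] 201.0 [ 0.57369724 -0.29497386]
lemon [355.71116709 170.45172124] 198.5 [ 0.65742282 -0.19499374]
lemon [392.1729639  165.66078925] 198.5 [ 0.66866247 -0.28638676]
red [321.42979943 291.04106972] 174.5
red [336.4894636  261.97509579] 174.0
cork ((142.96176147460938, 272.5029296875), (76.15962219238281, 75.7761459350586), 85.60128784179688) [0.41350409 0.32537217 0.008     ] [[0.4989684713067254, 0.42501340520727493], [0.5108345648515622, 0.24318089339921778], [0.32927508260658706, 0.2271712424258458], [0.3184137396153094, 0.4056717518510473]]
cork ((408.99566650390625, 274.66204833984375), (74.00000762939453, 74.8105239868164), 1.5481576919555664) [ 0.39947245 -0.3162718   0.008     ] [[0.3142842329349063, -0.2205866994727676], [0.49366346801019434, -0.23228544182210709], [0.48650967247121435, -0.41403373905532265], [0.30684722630470007, -0.39886200011686523]]
cork ((534.7103271484375, 349.0242004394531), (131.54405212402344, 39.94487380981445), 85.2363510131836) [ 0.21920118 -0.60996458  0.008     ] [[0.3708936063259326, -0.5598598007330868], [0.37747041447479474, -0.6581546791463194], [0.07201318525944395, -0.6585814402014782], [0.0663526718033397, -0.563424985643074]]
1.34001360723901 [[-0.973  0.229 -0.   ]
 [ 0.229  0.973 -0.001]
 [ 0.    -0.001 -1.   ]]
```

View pics/crop.png

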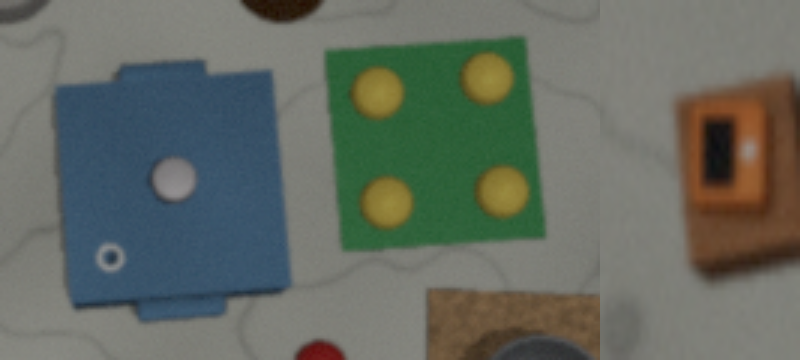

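The enlarged crop confirms four yellow halves on the mat; the red ones are off it. The knob is at about (288,200) px, the hole ring at (267,226) px and the orange head at about (177,187) px. Next I measure these precisely.

```bash
cat > lid.py <<'E'
from h import *
def lidmeas(n,zrim):
    im,m=shot(n);hsv=cv2.cvtColor(im,cv2.COLOR_BGR2HSV)
    bl=max(blobs(im,(98,80,25),(118,255,255),1000),key=cv2.contourArea)
    hull=np.zeros(im.shape[:2],np.uint8);cv2.drawContours(hull,[cv2.convexHull(bl)],-1,255,-1)
    hull=cv2.erode(hull,np.ones((9,9)))
    w=((hsv[...,1]<70)&(hsv[...,2]>90)&(hull>0)).astype(np.uint8)*255
    cs,_=cv2.findContours(w,cv2.RETR_EXTERNAL,cv2.CHAIN_APPROX_NONE)
    cs=sorted([c for c in cs if cv2.contourArea(c)>12],key=cv2.contourArea,reverse=True)
    out=[(np.round(cv2.minEnclosingCircle(c)[0],1).tolist(),round(cv2.minEnclosingCircle(c)[1],1),cv2.contourArea(c)) for c in cs[:4]]
    print(n,out,"min rect",cv2.minAreaRect(bl))
    for o in out: print("  as knob",cast(m,o[0],zrim+.042)[0][:2].round(4),"as ring",cast(m,o[0],zrim+.008)[0][:2].round(4))
    return im,m
E
python3 - <<'E'
from lid import *
im,m=lidmeas("top",.075)
for c in blobs(im,(3,150,60),(14,255,255),15):
  if cv2.contourArea(c)<2000: print("orange",cv2.minAreaRect(c),cv2.contourArea(c),cast(m,cv2.minAreaRect(c)[0],.082)[0],cast(m,cv2.boxPoints(cv2.minAreaRect(c)),.082)[:,:2].round(3).tolist())
go([.45,.04,.25],np.pi/2)
for c,r in [((.55,-.1),0)]: pass
for n,p in [("jar",(328,114)),("crock",(229,121))]: print(n,cast(m,p,.12)[0],cast(m,p,.085)[0])
E
```

```text
top [([288.3, 198.9], 7.6, 156.5), ([266.3, 225.5], 5.1, 68.5)] min rect ((286.9206848144531, 203.0482940673828), (84.4572525024414, 72.91393280029297), 85.2363510131836)
  as knob [ 0.5723 -0.0221] as ring [ 0.5772 -0.0235]
  as knob [0.5129 0.0279] as ring [0.5161 0.028 ]
orange ((542.0, 191.0), (34.0, 52.0), 0.0) 554.5 [ 0.58959762 -0.6182358   0.082     ] [[0.529, -0.573], [0.652, -0.583], [0.651, -0.664], [0.528, -0.653]]
orange ((176.5, 186.5), (17.0, 19.0), 90.0) 254.5 [0.60916516 0.23445115 0.082     ] [[0.629, 0.257], [0.629, 0.213], [0.589, 0.212], [0.59, 0.256]]
shift [-429.  -457.8  -28.4] turn -0.23077791285619065 tool [0.1371 0.5838 0.2211] yheading 1.34
jar [ 0.76748417 -0.11624734  0.12      ] [ 0.7786597 -0.120603   0.085    ]
crock [0.75269232 0.11029437 0.12      ] [0.76341057 0.11294194 0.085     ]
```

Request:
{"name": "arm_command", "arguments": {"increments": "0 -30 -26 -5 0; 0 -66 -58 -10 0; 0 -102 -89 -15 0; 0 -138 -120 -20 0; 0 -174 -151 -25 0"}}

```text
t: 0.7
tool_pos: [0.2727, 0.3957, 0.2468]
orientation: [0.361, 3.121, -0.0]
force: [1.6, 0.2, 0.0]
opening: 0.093
gripper_force: 0.0
```

Request:
{"name": "arm_command", "arguments": {"increments": "0 -36 -31 0 0; 0 -72 -62 0 0; 0 -108 -94 0 0; 0 -144 -125 0 0; 0 -180 -157 0 0"}}

```text
t: 1.2
tool_pos: [0.4121, 0.2016, 0.2468]
orientation: [0.361, 3.12, 0.001]
force: [1.5, -0.1, 0.5]
opening: 0.0928
gripper_force: 0.0
```

Request:
{"name": "arm_command", "arguments": {"increments": "0 -36 -31 0 0; 0 -72 -62 0 0; 0 -108 -94 0 0; 0 -144 -125 0 0; 0 -180 -157 0 0"}}

```text
t: 1.7
tool_pos: [0.5515, 0.0075, 0.2467]
orientation: [0.362, 3.12, 0.0]
force: [0.3, 1.1, 0.4]
opening: 0.0927
gripper_force: 0.0
```

Request:
{"name": "arm_command", "arguments": {"increments": "0 -28 -25 0 -0.1; 0 -28 -25 0 -0.2; 0 -28 -25 0 -0.28; 0 -28 -25 0 -0.28; 0 -28 -25 0 -0.28"}}

```text
t: 2.2
tool_pos: [0.5721, -0.0214, 0.2466]
orientation: [0.074, -3.14, -0.0]
force: [0.4, -0.7, 0.4]
opening: 0.093
gripper_force: 0.0
```

Run:
```python
from lid import *
go([.572,-.022,.25],np.pi/2+.05)
im,m=lidmeas("wrist",.075)
cv2.imwrite("pics/w1.png",im)
```

```text
shift [ 0.1 -0.6 -3.4] turn -0.003160066039753495 tool [ 0.5721 -0.0214  0.2466] yheading 1.6176
wrist [([275.9, 202.2], 20.9, 1216.0), ([335.4, 132.9], 12.8, 452.5), ([213.9, 91.5], 22.2, 254.0), ([335.0, 86.0], 21.8, 246.0)] min rect ((276.40545654296875, 179.43243408203125), (210.54771423339844, 203.1543731689453), 88.66777801513672)
  as knob [ 0.5692 -0.0214] as ring [ 0.5784 -0.0209]
  as knob [0.5122 0.0215] as ring [0.5147 0.027 ]
  as knob [ 0.4864 -0.0714] as ring [ 0.4859 -0.0768]
  as knob [0.4783 0.018 ] as ring [0.4769 0.0231]
```

View pics/w1.png

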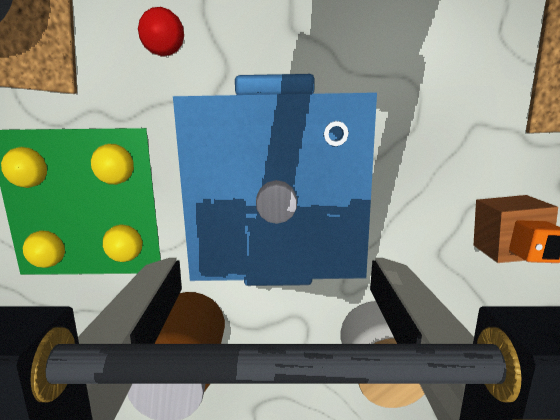

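The wrist view shows the knob under the gripper at (276,202), the white-ringed hole at (336,133) and the lid corners at about (174,97), (376,93), (366,277) and (190,280). Two yellow columns sit on the mat at left.

Run:
```python
from h import *
m=robot.camera_model("wrist")
P=cast(m,[(174,97),(376,93),(366,277),(190,280)],.083)[:,:2]
print(P.round(4),P.mean(0))
for a,b in [(0,1),(3,2),(0,3),(1,2)]:
    d=P[b]-P[a];print(np.linalg.norm(d).round(4),np.degrees(np.arctan2(d[1],d[0])).round(2))
print(cast(m,[(276,202)],.117)[0])
L=cast(m,[(22,167),(112,164),(43,250),(122,243)],.012);print(L.round(3))
```

```text
[[ 0.4919 -0.1099]
 [ 0.4808  0.0578]
 [ 0.6488  0.0693]
 [ 0.6599 -0.0998]] [ 0.57033321 -0.02065216]
0.168 93.8
0.1695 93.78
0.1683 3.43
0.1684 3.93
[ 0.56913351 -0.02121703  0.117     ]
[[ 0.571 -0.293  0.012]
 [ 0.564 -0.196  0.012]
 [ 0.667 -0.283  0.012]
 [ 0.654 -0.192  0.012]]
```

Request:
{"name": "arm_command", "arguments": {"increments": "0 2 0 40 -0.019; 0 2 0 80 -0.019; 0 2 0 115 -0.019; 0 2 0 130 -0.019; 0 2 0 130 -0.019", "grip_force": 40}}

```text
t: 2.75
tool_pos: [0.5683, -0.0211, 0.1144]
orientation: [0.106, -3.135, -0.001]
force: [-0.3, 0.2, 0.2]
opening: 0.0927
gripper_force: 0.0
```

Request:
{"name": "arm_command", "arguments": {"increments": "1 0 0 0 0; 1 0 0 0 0; 1 0 0 0 0; 1 0 0 0 0; 1 0 0 0 0"}}

```text
t: 3.25
tool_pos: [0.5707, -0.0216, 0.1175]
orientation: [-0.107, 3.139, -0.0]
force: [-0.1, -0.9, -0.8]
opening: 0.0579
gripper_force: 0.0
```

Request:
{"name": "arm_command", "arguments": {"increments": "1 0 0 0 0; 1 0 0 -15 0; 1 0 0 -30 0; 1 0 0 -50 0; 1 0 0 -70 0"}}

```text
t: 3.75
tool_pos: [0.5706, -0.0216, 0.1892]
orientation: [-0.107, 3.138, -0.0]
force: [0.1, 0.5, -0.7]
opening: 0.0173
gripper_force: 0.0
```

Run:
```python
from lid import *
go([.4135,.3254,.16])
im,m=shot("wrist");cv2.imwrite("pics/w2.png",im)
```

```text
shift [133.2 356.9  28.9] turn None tool [ 0.5706 -0.0216  0.1892] yheading 1.639
```

View pics/w2.png

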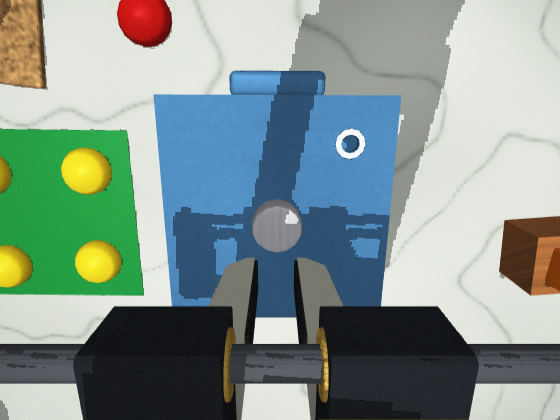

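The picture shows the lid still seated: the fingers had not finished closing when I lifted (about 75 mm/s). I reopen, go down and close for longer.

Request:
{"name": "arm_command", "arguments": {"increments": "0.3 0 0 0 0; 0.3 0 0 0 0; 0.3 0 0 0 0; 0.3 0 0 0 0; 0.3 0 0 0 0"}}

```text
t: 4.3
tool_pos: [0.5698, -0.0215, 0.1858]
orientation: [0.107, -3.138, -0.0]
force: [-0.7, 0.2, 0.3]
opening: 0.0494
gripper_force: 0.0
```

Request:
{"name": "arm_command", "arguments": {"increments": "0.3 0 0 0 0; 0.3 0 0 30 0; 0.3 0 0 55 0; 0.3 0 0 70 0; 0.3 0 0 70 0"}}

```text
t: 4.8
tool_pos: [0.5683, -0.0213, 0.1139]
orientation: [0.107, -3.135, -0.001]
force: [-1.0, 0.1, -0.1]
opening: 0.0654
gripper_force: 0.0
```

Request:
{"name": "arm_command", "arguments": {"increments": "1 0 0 0 0; 1 0 0 0 0; 1 0 0 0 0; 1 0 0 0 0; 1 0 0 0 0"}}

```text
t: 5.3
tool_pos: [0.5708, -0.0214, 0.1176]
orientation: [-0.107, 3.138, 0.0]
force: [-0.1, 1.2, 3.9]
opening: 0.0324
gripper_force: 40.0
```

Request:
{"name": "arm_command", "arguments": {"increments": "1 0 0 0 0; 1 0 0 0 0; 1 0 0 0 0"}}

```text
t: 5.6
tool_pos: [0.5708, -0.0215, 0.1177]
orientation: [-0.107, 3.138, 0.0]
force: [-1.7, 0.7, 5.2]
opening: 0.0331
gripper_force: 40.0
```

Request:
{"name": "arm_command", "arguments": {"increments": "1 0 0 -8 0; 1 0 0 -24 0; 1 0 0 -44 0; 1 0 0 -60 0; 1 0 0 -70 0"}}

```text
t: 6.1
tool_pos: [0.571, -0.0217, 0.1891]
orientation: [-0.107, 3.138, -0.001]
force: [0.3, 0.1, -3.7]
opening: 0.0324
gripper_force: 40.0
```

Request:
{"name": "arm_command", "arguments": {"increments": "1 8 20 0 0; 1 20 53 0 0; 1 34 91 0 0; 1 48 129 0 0; 1 62 167 0 0"}}

```text
t: 6.6
tool_pos: [0.4961, 0.1419, 0.187]
orientation: [0.106, -3.14, 0.0]
force: [1.3, -0.0, -4.0]
opening: 0.0324
gripper_force: 40.0
```

Request:
{"name": "arm_command", "arguments": {"increments": "1 14 38 0 0; 1 28 76 0 0; 1 42 114 0 0; 1 56 152 0 0; 1 66 178 0 0"}}

```text
t: 7.1
tool_pos: [0.4176, 0.316, 0.187]
orientation: [0.109, -3.139, -0.001]
force: [0.8, -0.3, -4.8]
opening: 0.0325
gripper_force: 40.0
```

Run:
```python
from h import *
go([.4135,.3254,.0586]); s=robot.read_state(); print(s["opening"],s["force"])
```

```text
shift [  3.4   9.6 128.4] turn None tool [0.4176 0.316  0.187 ] yheading 1.6402
0.03249969931858952 [ 0.80232193 -0.34523098 -4.80862438]
```

Request:
{"name": "arm_command", "arguments": {"increments": "1 3 9 20 0; 1 3 9 55 0; 1 3 9 85 0; 1 3 9 105 0; 1 3 9 115 0"}}

```text
t: 7.6
tool_pos: [0.4139, 0.3218, 0.0694]
orientation: [0.107, -3.136, 0.003]
force: [-1.8, -0.1, -3.7]
opening: 0.0324
gripper_force: 40.0
```

Request:
{"name": "arm_command", "arguments": {"increments": "1 0 0 4 0; 1 0 0 8 0; 1 0 0 11 0; 1 0 0 13 0; 1 0 0 13 0"}}

```text
t: 8.1
tool_pos: [0.4157, 0.3228, 0.0591]
orientation: [-0.107, 3.139, 0.0]
force: [0.1, -0.4, -3.7]
opening: 0.0324
gripper_force: 40.0
```

Request:
{"name": "arm_command", "arguments": {"increments": "1 0 0 1 0; 1 0 0 1 0; 0.3 0 0 1 0; 0.3 0 0 1 0; 0.3 0 0 1 0"}}

```text
t: 8.6
tool_pos: [0.4158, 0.3229, 0.058]
orientation: [-0.107, 3.139, 0.001]
force: [0.1, -0.2, 0.0]
opening: 0.0517
gripper_force: 0.0
```

Request:
{"name": "arm_command", "arguments": {"increments": "0.3 0 0 0 0; 0.3 0 0 0 0; 0.3 0 0 -20 0; 0.3 0 0 -55 0; 0.3 0 0 -80 0"}}

```text
t: 9.1
tool_pos: [0.4156, 0.3228, 0.1393]
orientation: [-0.107, 3.139, 0.001]
force: [0.3, -0.4, -0.0]
opening: 0.0651
gripper_force: 0.0
```

Request:
{"name": "arm_command", "arguments": {"increments": "0.3 0 -40 -10 0; 0.3 0 -85 -10 0; 0.3 0 -130 -10 0; 0.3 0 -175 -10 0; 0.3 0 -190 -10 0"}}

```text
t: 9.6
tool_pos: [0.4284, 0.1299, 0.1478]
orientation: [-0.103, 3.139, -0.002]
force: [-0.3, -0.1, -0.1]
opening: 0.0651
gripper_force: 0.0
```

```bash
cat > lem.py <<'E'
from h import *
def lemons(n="top"):
    im,m=shot(n)
    for c in blobs(im,(20,110,60),(35,255,255),60):
        u=cen(c);print("lemon",u.round(1),cv2.contourArea(c),cast(m,u,.010)[0][:2].round(4))
    return im,m
E
python3 - <<'E'
from lem import *
im,m=lemons();cv2.imwrite("pics/t2.png",im)
go([.566,-.1975,.12],np.pi/2)
E
```

```text
lemon [396.9 203.4] 216.0 [ 0.5738 -0.294 ]
lemon [358.5 207. ] 215.0 [ 0.5659 -0.1988]
lemon [355.3 170.5] 212.0 [ 0.6573 -0.1939]
lemon [391.9 165.8] 209.5 [ 0.6684 -0.2856]
shift [-115.7 -335.1   28.4] turn 0.06537799919219345 tool [0.4287 0.1294 0.1478] yheading 1.6362
```

View pics/t2.png

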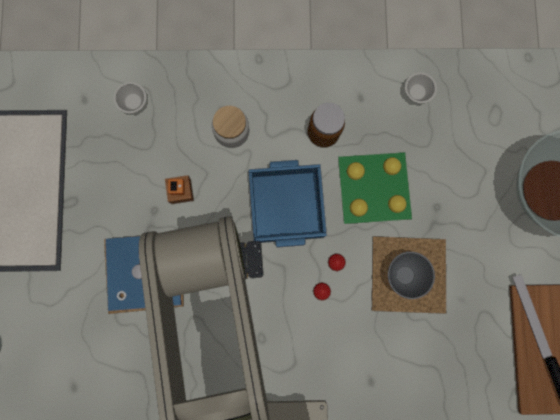

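The lid now lies flat on the left trivet at about (138,272), the casserole at (287,203) is open and empty, and the four yellow halves are where they were. I go to lemon A, at (359,207).

Request:
{"name": "arm_command", "arguments": {"increments": "0.3 -10 -30 0 0; 0.3 -24 -70 0 0; 0.3 -39 -115 0 0; 0.3 -54 -160 0 0; 0.3 -70 -205 0 0", "grip_force": 20}}

```text
t: 10.15
tool_pos: [0.5129, -0.0679, 0.1479]
orientation: [-0.108, 3.139, 0.0]
force: [1.4, 0.4, -0.5]
opening: 0.065
gripper_force: 0.0
```

Request:
{"name": "arm_command", "arguments": {"increments": "0.3 -15 -45 0 0; 0.3 -30 -90 0 0; 0.3 -42 -120 0 0; 0.3 -45 -130 0 0; 0.3 -45 -130 0 0"}}

```text
t: 10.65
tool_pos: [0.5661, -0.194, 0.1472]
orientation: [0.105, -3.139, -0.001]
force: [-0.2, -0.5, 0.2]
opening: 0.0649
gripper_force: 0.0
```

Run:
```python
from lem import *
im,m=lemons("wrist")
go([.565,-.1975,.028])
```

```text
lemon [155.  201.1] 2065.0 [ 0.571 -0.294]
lemon [269.  199.3] 2002.0 [ 0.5632 -0.1998]
lemon [267.6 297. ] 1684.5 [ 0.6538 -0.1953]
lemon [437.2 365. ] 1030.5 [ 0.7158 -0.0291]
lemon [113.6 365.1] 998.0 [ 0.7363 -0.3378]
lemon [151.  291.4] 156.0 [ 0.6552 -0.2998]
shift [  1.   -4.9 119.2] turn None tool [ 0.5658 -0.1927  0.1472] yheading 1.6385
```

Request:
{"name": "arm_command", "arguments": {"increments": "0.3 1 -3 30 0; 0.3 1 -3 65 0; 0.3 1 -3 95 0; 0.3 1 -3 110 0; 0.3 1 -3 116 0"}}

```text
t: 11.2
tool_pos: [0.5638, -0.1943, 0.03]
orientation: [0.109, -3.137, -0.002]
force: [-0.5, 0.2, 0.2]
opening: 0.0653
gripper_force: 0.0
```

Request:
{"name": "arm_command", "arguments": {"increments": "0.3 0 0 2 0; 0.3 0 0 3 0; 1 0 0 3 0; 1 0 0 3 0; 1 0 0 3 0"}}

```text
t: 11.7
tool_pos: [0.5657, -0.1966, 0.0296]
orientation: [-0.107, 3.139, -0.001]
force: [-0.3, 0.5, -0.8]
opening: 0.0457
gripper_force: 0.0
```

Request:
{"name": "arm_command", "arguments": {"increments": "1 0 0 0 0; 1 0 0 0 0; 1 0 0 0 0; 1 0 0 0 0"}}

```text
t: 12.1
tool_pos: [0.5651, -0.1963, 0.0287]
orientation: [0.107, -3.14, -0.0]
force: [-0.1, 0.4, 0.1]
opening: 0.0138
gripper_force: 0.0
```

Run:
```python
from lem import *
im,m=lemons("wrist");cv2.imwrite("pics/w3.png",im)
lemons("top")
```

```text
lemon [ 90.8 259.7] 5313.5 [ 0.5703 -0.2937]
lemon [270.7 250.9] 3636.5 [ 0.5589 -0.1996]
lemon [274.6 401.2] 1807.5 [ 0.6554 -0.191 ]
lemon [313.9 364.7] 386.0 [ 0.6279 -0.1701]
lemon [237.1 365.1] 384.0 [ 0.6312 -0.2144]
lemon [ 85.4 406. ] 271.5 [ 0.6667 -0.3042]
lemon [352.2 169.4] 115.0 [ 0.6602 -0.1863]
```

View pics/w3.png

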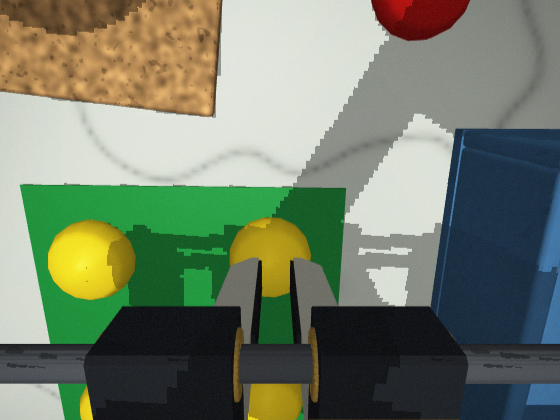

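Run:
```python
from lem import *
s,R,h=pose();m=robot.camera_model("wrist")
t=s["tool_pos"];print(s["opening"],s["gripper_force"],t,s["force"])
print("tips",proj(m,[t+R@[0,a,.025] for a in(-.007,.007)]),"tcp",proj(m,t))
for z in (.002,.024): print(cast(m,[(270,258),(229,258),(312,258),(270,218)],z).round(4).tolist())
```

```text
0.005503959347749835 0.0 [ 0.56510942 -0.19630938  0.02867888] [ 0.60905801  0.41676309 -0.90167239]
tips [[263.1727172  257.37581627]
 [288.91719948 257.37264524]] tcp [[276.15003364 278.31209707]]
[[0.5664, -0.1995, 0.002], [0.568, -0.222, 0.002], [0.5649, -0.1765, 0.002], [0.5435, -0.201, 0.002]]
[[0.5568, -0.1999, 0.024], [0.5582, -0.2197, 0.024], [0.5554, -0.1795, 0.024], [0.5365, -0.2012, 0.024]]
```

Request:
{"name": "arm_command", "arguments": {"increments": "0.9 0 0 -10 0; 0.3 0 0 -40 0; 0.3 0 0 -80 0; 0.3 0 0 -110 0; 0.3 0 0 -120 0"}}

```text
t: 12.7
tool_pos: [0.5674, -0.1973, 0.1542]
orientation: [-0.107, 3.133, -0.005]
force: [0.7, -0.8, 0.0]
opening: 0.0365
gripper_force: 0.0
```

Run:
```python
from lem import *
im,m=lemons("wrist");cv2.imwrite("pics/w4.png",im[100:400,60:460])
```

```text
lemon [162.  196.4] 1974.5 [ 0.5711 -0.294 ]
lemon [273.8 194.8] 1934.5 [ 0.5632 -0.1998]
lemon [272.  290.8] 1614.0 [ 0.6538 -0.1954]
lemon [170.7 290.5] 1108.0 [ 0.66   -0.2881]
lemon [369.2 364.6] 677.0 [ 0.7279 -0.095 ]
lemon [181.8 365.4] 664.5 [ 0.7418 -0.2784]
```

View pics/w4.png

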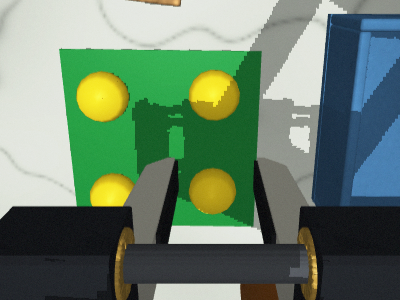

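Lemon A has not moved at all, at crop (214,95), yet the fingers closed to 5 mm with no force, so they seem to have passed above it. I go back down with the fingers open and feel for the mat in small steps.

Run:
```python
from lem import *
go([.5645,-.1993,.035]);s=robot.read_state();print(s["force"],s["opening"])
m=robot.camera_model("wrist");s,R,h=pose();t=s["tool_pos"]
for a in (.0,.005,.025,.045): print(a,proj(m,[t+R@[0,b*s["opening"]/2,a] for b in(-1,1)]).round(0).tolist())
im=cv2.imread("pics/w4.png")
```

```text
shift [  3.8  -1.4 118.9] turn None tool [ 0.5674 -0.1973  0.1539] yheading 1.639
[ 0.36289019 -0.74550622  1.25245453] 0.04038579013282795
0.0 [[234.0, 278.0], [318.0, 278.0]]
0.005 [[235.0, 274.0], [317.0, 274.0]]
0.025 [[239.0, 257.0], [313.0, 257.0]]
0.045 [[242.0, 244.0], [310.0, 244.0]]
```

Request:
{"name": "arm_command", "arguments": {"increments": "0.3 0 0 0 0; 0.3 0 -2 40 0; 0.3 0 -2 80 0; 0.3 0 -2 105 0; 0.3 0 -2 115 0"}}

```text
t: 13.25
tool_pos: [0.561, -0.1964, 0.0275]
orientation: [0.107, -3.131, -0.007]
force: [-1.0, 0.2, -0.2]
opening: 0.0649
gripper_force: 0.0
```

Request:
{"name": "arm_command", "arguments": {"increments": "0.3 0 0 2 0; 0.3 0 0 5 0; 0.3 0 0 5 0; 0.3 0 0 7 0; 0.3 0 0 7 0"}}

```text
t: 13.75
tool_pos: [0.5659, -0.1986, 0.0277]
orientation: [-0.107, 3.138, -0.001]
force: [0.3, -0.5, 0.8]
opening: 0.0653
gripper_force: 0.0
```

Request:
{"name": "arm_command", "arguments": {"increments": "0.3 0 0 2 0; 0.3 0 0 2 0; 0.3 0 0 2 0"}}

```text
t: 14.05
tool_pos: [0.5653, -0.1983, 0.0248]
orientation: [-0.107, 3.14, -0.0]
force: [-0.3, -0.2, 0.2]
opening: 0.0648
gripper_force: 0.0
```

Request:
{"name": "arm_command", "arguments": {"increments": "0.3 0 0 2 0; 0.3 0 0 2 0; 0.3 0 0 4 0; 0.3 0 0 4 0"}}

```text
t: 14.45
tool_pos: [0.565, -0.1982, 0.0203]
orientation: [0.107, -3.139, -0.0]
force: [-0.6, 0.9, 0.3]
opening: 0.0651
gripper_force: 0.0
```

Run:
```python
from lem import *
s,R,h=pose();print(s["tool_pos"],s["force"],s["opening"])
im,m=shot("wrist");cv2.imwrite("pics/w5.png",cv2.resize(im[180:330,180:380],None,fx=3,fy=3))
```

```text
[ 0.56504278 -0.19822049  0.02032779] [-0.57978062  0.94157383  0.27778246] 0.06514991158343485
```

View pics/w5.png

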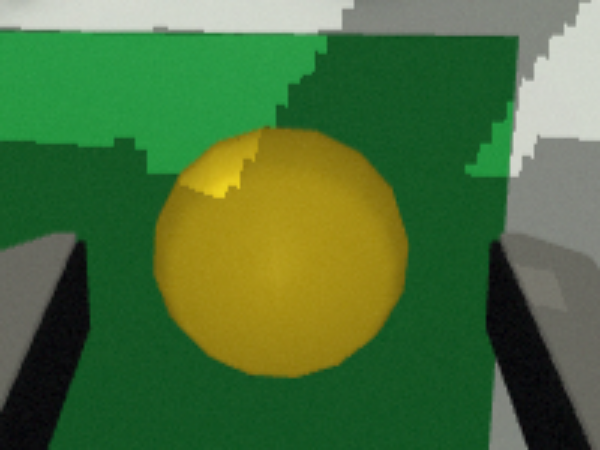

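The crop shows the lemon centred between the fingertips, but the tips are about 15–20 mm nearer the camera than its equator. So the tips end roughly at the TCP, not 25 mm ahead. I continue down, feeling for the mat.

Request:
{"name": "arm_command", "arguments": {"increments": "0.3 0 0 3 0; 0.3 0 0 6 0; 0.3 0 0 9 0; 0.3 0 0 12 0; 0.3 0 0 12 0"}}

```text
t: 15.0
tool_pos: [0.5648, -0.1981, 0.008]
orientation: [0.107, -3.139, -0.001]
force: [-0.2, -0.1, -0.6]
opening: 0.0652
gripper_force: 0.0
```

Request:
{"name": "arm_command", "arguments": {"increments": "0.3 0 0 1 0; 0.3 0 0 2 0; 0.3 0 0 3 0; 0.3 0 0 3 0"}}

```text
t: 15.4
tool_pos: [0.5652, -0.1983, 0.0056]
orientation: [0.107, -3.14, -0.0]
force: [0.6, 0.1, 0.5]
opening: 0.0651
gripper_force: 0.0
```

Tips are confirmed well short of TCP+25 mm. I close here.

Request:
{"name": "arm_command", "arguments": {"increments": "1 0 0 0 0; 1 0 0 0 0; 1 0 0 0 0; 1 0 0 0 0; 1 0 0 0 0"}}

```text
t: 15.9
tool_pos: [0.5653, -0.1984, 0.0058]
orientation: [-0.107, 3.14, -0.0]
force: [1.2, -0.4, -0.2]
opening: 0.0432
gripper_force: 20.0
```

Request:
{"name": "arm_command", "arguments": {"increments": "1 0 0 -10 0; 1 0 0 -35 0; 1 0 0 -65 0; 1 0 0 -90 0; 1 0 0 -100 0"}}

```text
t: 16.4
tool_pos: [0.5671, -0.1991, 0.1097]
orientation: [-0.107, 3.135, -0.004]
force: [1.3, -0.5, -0.1]
opening: 0.0428
gripper_force: 20.0
```

Request:
{"name": "arm_command", "arguments": {"increments": "1 4 25 0 0; 1 9 65 0 0; 1 14 105 0 0; 1 18 135 0 0; 1 19 142 0 0"}}

```text
t: 16.9
tool_pos: [0.5354, -0.055, 0.105]
orientation: [0.111, -3.138, -0.002]
force: [0.4, -0.8, -0.5]
opening: 0.0426
gripper_force: 20.0
```

Request:
{"name": "arm_command", "arguments": {"increments": "1 0 0 0 -0.14; 1 0 0 0 -0.28; 1 0 0 0 -0.42; 1 0 0 0 -0.56; 1 0 0 0 -0.7"}}

```text
t: 17.4
tool_pos: [0.5365, -0.0586, 0.1054]
orientation: [1.185, -2.909, 0.0]
force: [1.3, 0.9, 0.2]
opening: 0.0426
gripper_force: 20.0
```

```bash
cat > cas.py <<'E'
import numpy as np
from h import *
a=.065;C=np.array([.570,-.021])
Rz=np.array([[np.cos(a),-np.sin(a)],[np.sin(a),np.cos(a)]])
def w(c): return C+Rz@np.array(c)
E
python3 - <<'E'
from cas import *
print(w((-.035,-.035)));go([*w((-.035,-.035)),.014]);s=robot.read_state();print(s["opening"],s["force"],s["q"][5])
E
```

```text
[ 0.53734731 -0.05819949]
shift [-0.9 -0.3 91.4] turn None tool [ 0.5365 -0.0586  0.1054] yheading 2.3445
0.0425766951329823 [1.25425407 0.85589309 0.18903562] -2.547963108508001
```

Request:
{"name": "arm_command", "arguments": {"increments": "1 0 0 20 0; 1 0 0 50 0; 1 0 0 75 0; 1 0 0 86 0; 1 0 0 90 0"}}

```text
t: 17.9
tool_pos: [0.5354, -0.0582, 0.0142]
orientation: [1.176, -2.911, -0.002]
force: [-0.2, 0.2, -0.7]
opening: 0.0432
gripper_force: 20.0
```

Request:
{"name": "arm_command", "arguments": {"increments": "1 0 0 0 0; 0.42 0 0 0 0; 0.42 0 0 0 0; 0.42 0 0 0 0; 0.42 0 0 0 0"}}

```text
t: 18.4
tool_pos: [0.5372, -0.058, 0.0165]
orientation: [-1.177, 2.912, -0.001]
force: [0.2, 0.2, -0.1]
opening: 0.054
gripper_force: 0.0
```

Request:
{"name": "arm_command", "arguments": {"increments": "0.42 0 0 -10 0; 0.42 0 0 -40 0; 0.3 0 0 -75 0; 0.3 0 0 -95 0; 0.3 0 0 -100 0"}}

```text
t: 18.9
tool_pos: [0.5389, -0.0584, 0.1199]
orientation: [-1.175, 2.908, -0.005]
force: [-0.2, -0.2, -0.1]
opening: 0.065
gripper_force: 0.0
```

Request:
{"name": "arm_command", "arguments": {"increments": "0.3 0 0 0 0.14; 0.3 0 0 0 0.28; 0.3 0 0 0 0.42; 0.3 0 0 0 0.56; 0.3 0 0 0 0.7"}}

```text
t: 19.4
tool_pos: [0.5359, -0.0578, 0.1147]
orientation: [0.098, -3.138, -0.001]
force: [-0.1, -1.0, -0.3]
opening: 0.0651
gripper_force: 0.0
```

Run:
```python
from lem import *
lemons("top");lemons("wrist");go([.573,-.2938,.006])
```

```text
lemon [396.9 203.4] 213.5 [ 0.5738 -0.294 ]
lemon [391.9 165.8] 210.5 [ 0.6683 -0.2856]
lemon [274.  216.7] 2611.5 [ 0.5375 -0.059 ]
lemon [437.2 365.2] 1046.0 [0.6624 0.0868]
lemon [113.8 364.9] 1024.5 [ 0.6767 -0.1882]
shift [ -21.6 -238.   108.6] turn None tool [ 0.5359 -0.0578  0.1148] yheading 1.6367
```

Request:
{"name": "arm_command", "arguments": {"increments": "0.3 -3 -35 0 0; 0.3 -7 -80 0 0; 0.3 -11 -125 0 0; 0.3 -15 -170 0 0; 0.3 -19 -215 0 0"}}

```text
t: 20.0
tool_pos: [0.57, -0.2727, 0.1151]
orientation: [0.115, -3.139, -0.001]
force: [0.8, 0.6, -0.9]
opening: 0.065
gripper_force: 0.0
```

Request:
{"name": "arm_command", "arguments": {"increments": "0.3 -2 -18 0 0; 0.3 -2 -23 15 0; 0.3 -2 -23 30 0; 0.3 -2 -23 30 0"}}

```text
t: 20.4
tool_pos: [0.5712, -0.2911, 0.0808]
orientation: [0.11, -3.134, -0.007]
force: [-0.6, 0.8, -0.5]
opening: 0.0653
gripper_force: 0.0
```

Run:
```python
from lem import *
lemons("wrist");go([.5725,-.294,.006])
```

```text
lemon [268.9 228.9] 3138.5 [ 0.5707 -0.2955]
lemon [437.3 365.5] 1003.5 [ 0.6693 -0.1633]
lemon [113.8 365.4] 987.5 [ 0.6851 -0.403 ]
lemon [272.1 334.5] 850.5 [ 0.6509 -0.2879]
shift [-0.7 -3.  76.5] turn None tool [ 0.572  -0.2913  0.0825] yheading 1.6413
```

Request:
{"name": "arm_command", "arguments": {"increments": "0.3 0 -3 25 0; 0.3 0 -3 50 0; 0.3 0 -3 66 0; 0.3 0 -3 74 0; 0.3 0 -3 78 0"}}

```text
t: 20.95
tool_pos: [0.5738, -0.2961, 0.0071]
orientation: [0.109, -3.139, -0.001]
force: [0.1, -0.2, 0.5]
opening: 0.0652
gripper_force: 0.0
```

Request:
{"name": "arm_command", "arguments": {"increments": "0.3 0 0 0 0; 1 0 0 0 0; 1 0 0 0 0; 1 0 0 0 0; 1 0 0 0 0"}}

```text
t: 21.45
tool_pos: [0.5745, -0.2972, 0.0086]
orientation: [-0.107, 3.139, -0.001]
force: [-0.1, 0.3, 3.7]
opening: 0.0424
gripper_force: 20.0
```

Request:
{"name": "arm_command", "arguments": {"increments": "1 0 0 0 0; 1 0 0 -20 0; 1 0 0 -55 0; 1 0 0 -90 0; 1 0 0 -100 0"}}

```text
t: 21.95
tool_pos: [0.5761, -0.2984, 0.1125]
orientation: [-0.107, 3.134, -0.006]
force: [1.2, -1.4, 0.5]
opening: 0.0426
gripper_force: 20.0
```

Request:
{"name": "arm_command", "arguments": {"increments": "1 -6 25 0 0; 1 -15 70 0 0; 1 -25 115 0 0; 1 -35 160 0 0; 1 -43 200 0 0"}}

```text
t: 22.45
tool_pos: [0.6027, -0.0923, 0.1065]
orientation: [0.107, -3.139, -0.001]
force: [0.6, 0.1, -0.7]
opening: 0.0425
gripper_force: 20.0
```

Request:
{"name": "arm_command", "arguments": {"increments": "1 -8 30 0 0.14; 1 -8 37 0 0.28; 1 -8 37 0 0.42; 1 -8 37 0 0.56; 1 -8 37 0 0.7"}}

```text
t: 22.95
tool_pos: [0.6081, -0.0567, 0.1064]
orientation: [-0.983, -2.982, 0.001]
force: [0.7, 0.0, 0.4]
opening: 0.0426
gripper_force: 20.0
```

Run:
```python
from cas import *
print(w((.035,-.035)));go([*w((.035,-.035)),.015]);s=robot.read_state();print(s["opening"],s["force"],s["q"][5])
```

```text
[ 0.60719949 -0.05365269]
shift [ 2.4  2.  91.4] turn None tool [ 0.6081 -0.0567  0.1064] yheading 0.9337
0.04258285012570341 [0.66303227 0.00653319 0.42485726] -1.1104645929954968
```

Request:
{"name": "arm_command", "arguments": {"increments": "1 2 2 20 0; 1 2 2 50 0; 1 2 2 75 0; 1 2 2 85 0; 1 2 2 88 0"}}

```text
t: 23.45
tool_pos: [0.6066, -0.054, 0.0175]
orientation: [-0.975, -2.983, 0.001]
force: [-1.1, -0.8, -0.3]
opening: 0.0425
gripper_force: 20.0
```

Request:
{"name": "arm_command", "arguments": {"increments": "1 0 0 1 0; 0.42 0 0 1 0; 0.42 0 0 1 0; 0.42 0 0 1 0; 0.42 0 0 1 0"}}

```text
t: 23.95
tool_pos: [0.6089, -0.0543, 0.0195]
orientation: [0.976, 2.985, 0.0]
force: [-0.1, -0.6, 1.2]
opening: 0.0536
gripper_force: 0.0
```

Request:
{"name": "arm_command", "arguments": {"increments": "0.42 0 0 -10 0; 0.42 0 0 -40 0; 0.3 0 0 -75 0; 0.3 0 0 -95 0; 0.3 0 0 -100 0"}}

```text
t: 24.45
tool_pos: [0.6107, -0.0546, 0.1233]
orientation: [0.974, 2.98, 0.001]
force: [0.4, 0.7, 1.3]
opening: 0.0647
gripper_force: 0.0
```

Request:
{"name": "arm_command", "arguments": {"increments": "0.3 0 0 0 -0.14; 0.3 0 0 0 -0.28; 0.3 0 0 0 -0.42; 0.3 0 0 0 -0.56; 0.3 0 0 0 -0.7"}}

```text
t: 24.95
tool_pos: [0.6076, -0.0541, 0.1176]
orientation: [0.116, -3.138, -0.001]
force: [0.2, 0.3, -0.3]
opening: 0.0649
gripper_force: 0.0
```

Run:
```python
from lem import *
im,m=lemons("top");lemons("wrist");go([.656,-.194,.085])
```

```text
lemon [391.9 165.8] 209.5 [ 0.6684 -0.2856]
lemon [301.7 218.6] 197.5 [ 0.5389 -0.0585]
lemon [299.2 193.5] 96.0 [ 0.601  -0.0535]
lemon [277.3 116.2] 3125.5 [ 0.5366 -0.059 ]
lemon [276.4 214.6] 2564.5 [ 0.6083 -0.0536]
lemon [ 93.4 256.3] 2394.5 [ 0.6542 -0.1934]
lemon [437.1 364.7] 1058.0 [0.7315 0.0956]
lemon [114.  364.7] 1033.5 [ 0.7543 -0.1815]
lemon [  4.  262.6] 245.0 [ 0.6653 -0.2637]
shift [ -38.4 -143.    32.6] turn None tool [ 0.6077 -0.0541  0.1177] yheading 1.6413
```

Request:
{"name": "arm_command", "arguments": {"increments": "0.3 -8 -30 0 0; 0.3 -19 -70 0 0; 0.3 -30 -110 0 0; 0.3 -37 -135 0 0; 0.3 -38 -143 0 0"}}

```text
t: 25.55
tool_pos: [0.6559, -0.1971, 0.1179]
orientation: [0.097, -3.139, 0.001]
force: [-0.7, 0.1, 0.5]
opening: 0.0654
gripper_force: 0.0
```

Request:
{"name": "arm_command", "arguments": {"increments": "0.3 0 0 25 0; 0.3 0 0 60 0; 0.3 0 0 85 0; 0.3 0 0 98 0; 0.3 0 0 103 0"}}

```text
t: 26.05
tool_pos: [0.6545, -0.1931, 0.0136]
orientation: [0.105, -3.137, -0.002]
force: [0.2, 0.3, -0.7]
opening: 0.0649
gripper_force: 0.0
```

Run:
```python
from lem import *
lemons("wrist");go([.656,-.1937,.007])
```

```text
lemon [271.3 273.5] 5729.0 [ 0.6539 -0.1955]
lemon [ 87.9 277.1] 5002.0 [ 0.6617 -0.2849]
lemon [437.3 364.7] 1038.0 [ 0.7009 -0.1043]
lemon [113.8 364.9] 1017.5 [ 0.7123 -0.2752]
shift [-0.9 -0.4  7.2] turn None tool [ 0.6551 -0.1934  0.0142] yheading 1.6382
```

Request:
{"name": "arm_command", "arguments": {"increments": "0.3 0 -1 4 0; 0.3 0 -1 8 0; 0.3 0 -1 8 0; 1 0 -1 8 0; 1 0 -1 8 0"}}

```text
t: 26.6
tool_pos: [0.6564, -0.1955, 0.0084]
orientation: [-0.107, 3.139, -0.0]
force: [0.5, -0.4, 0.0]
opening: 0.0535
gripper_force: 0.0
```

Request:
{"name": "arm_command", "arguments": {"increments": "1 0 0 0 0; 1 0 0 0 0; 1 0 0 0 0; 1 0 0 -10 0; 1 0 0 -30 0"}}

```text
t: 27.1
tool_pos: [0.6543, -0.1946, 0.0361]
orientation: [0.107, -3.136, -0.003]
force: [0.2, 0.2, -1.5]
opening: 0.0427
gripper_force: 20.0
```

Request:
{"name": "arm_command", "arguments": {"increments": "1 0 0 -35 0; 1 0 0 -60 0; 1 0 0 -70 0; 1 10 20 -70 0; 1 30 58 -70 0"}}

```text
t: 27.6
tool_pos: [0.6226, -0.141, 0.108]
orientation: [-0.103, 3.138, -0.002]
force: [-0.2, 0.9, -0.5]
opening: 0.043
gripper_force: 20.0
```

Request:
{"name": "arm_command", "arguments": {"increments": "1 20 38 0 0; 1 40 76 0 0; 1 60 115 0 0; 1 75 145 0 0; 1 80 154 0 0"}}

```text
t: 28.1
tool_pos: [0.5296, 0.0114, 0.1068]
orientation: [0.111, -3.138, -0.002]
force: [0.4, -0.2, 0.4]
opening: 0.0427
gripper_force: 20.0
```

Request:
{"name": "arm_command", "arguments": {"increments": "1 0 0 0 0.14; 1 0 0 0 0.28; 1 0 0 0 0.42; 1 0 0 0 0.56; 1 0 0 0 0.7"}}

```text
t: 28.6
tool_pos: [0.5319, 0.0081, 0.1073]
orientation: [-0.985, -2.983, 0.001]
force: [0.6, -0.1, -0.5]
opening: 0.0426
gripper_force: 20.0
```

Run:
```python
from cas import *
go([*w((-.035,.035)),.016]);s=robot.read_state();print(s["opening"],s["force"],s["q"][5])
```

```text
shift [ 1.4  3.5 91.3] turn None tool [0.5319 0.0081 0.1073] yheading 0.9328
0.04258852214386459 [ 0.56237779 -0.14322726 -0.47821979] -1.013717035748804
```

Request:
{"name": "arm_command", "arguments": {"increments": "1 1 3 20 0; 1 1 3 50 0; 1 1 3 75 0; 1 1 3 85 0; 1 1 3 89 0"}}

```text
t: 29.1
tool_pos: [0.5318, 0.0114, 0.0173]
orientation: [-0.976, -2.983, 0.001]
force: [-0.5, -0.3, -0.1]
opening: 0.0427
gripper_force: 20.0
```

Request:
{"name": "arm_command", "arguments": {"increments": "1 0 0 1 0; 0.42 0 0 1 0; 0.42 0 0 1 0; 0.42 0 0 1 0; 0.42 0 0 1 0"}}

```text
t: 29.6
tool_pos: [0.5334, 0.0117, 0.0185]
orientation: [0.976, 2.985, 0.0]
force: [0.3, 0.8, -0.4]
opening: 0.0536
gripper_force: 0.0
```

Request:
{"name": "arm_command", "arguments": {"increments": "0.42 0 0 -10 0; 0.42 0 0 -40 0; 0.3 0 0 -75 0; 0.3 0 0 -95 0; 0.3 0 0 -100 0"}}

```text
t: 30.1
tool_pos: [0.5351, 0.0116, 0.1219]
orientation: [0.974, 2.981, 0.002]
force: [0.3, 0.4, -0.4]
opening: 0.0647
gripper_force: 0.0
```

Request:
{"name": "arm_command", "arguments": {"increments": "0.3 0 0 0 -0.14; 0.3 0 0 0 -0.28; 0.3 0 0 0 -0.42; 0.3 0 0 0 -0.56; 0.3 0 0 0 -0.7"}}

```text
t: 30.6
tool_pos: [0.5321, 0.0118, 0.1168]
orientation: [0.116, -3.138, -0.0]
force: [-0.3, 0.5, -0.1]
opening: 0.065
gripper_force: 0.0
```

Run:
```python
from lem import *
im,m=lemons("top");lemons("wrist");go([.6665,-.2855,.085])
```

```text
lemon [391.9 165.8] 209.5 [ 0.6684 -0.2856]
lemon [180.3 213.4] 2630.0 [ 0.5376 -0.0599]
lemon [274.6 216.7] 2575.5 [0.5344 0.0111]
lemon [437.1 365.1] 1043.5 [0.6557 0.1611]
lemon [113.9 365.1] 1033.0 [ 0.6785 -0.1154]
lemon [207.5 305.2] 206.5 [ 0.614  -0.0371]
shift [-113.1 -306.    31.6] turn None tool [0.5321 0.0118 0.1168] yheading 1.6413
```

Request:
{"name": "arm_command", "arguments": {"increments": "0.3 -9 -25 0 0; 0.3 -24 -65 0 0; 0.3 -40 -107 0 0; 0.3 -56 -150 0 0; 0.3 -71 -193 0 0"}}

```text
t: 31.2
tool_pos: [0.617, -0.1775, 0.1171]
orientation: [0.1, -3.139, -0.001]
force: [-0.2, 0.2, -0.3]
opening: 0.0654
gripper_force: 0.0
```

Request:
{"name": "arm_command", "arguments": {"increments": "0.3 -16 -43 0 0; 0.3 -32 -86 0 0; 0.3 -40 -106 0 0; 0.3 -42 -113 10 0; 0.3 -42 -113 30 0"}}

```text
t: 31.7
tool_pos: [0.6673, -0.2871, 0.0881]
orientation: [-0.1, 3.138, -0.002]
force: [0.4, 0.3, 0.3]
opening: 0.0651
gripper_force: 0.0
```

Request:
{"name": "arm_command", "arguments": {"increments": "0.3 0 0 25 0; 0.3 0 0 50 0; 0.3 0 0 65 0; 0.3 0 0 71 0; 0.3 0 0 71 0"}}

```text
t: 32.2
tool_pos: [0.6657, -0.2849, 0.0156]
orientation: [0.106, -3.138, -0.002]
force: [-0.1, -0.7, -0.6]
opening: 0.0648
gripper_force: 0.0
```

Run:
```python
from lem import *
lemons("wrist");go([.6665,-.2865,.007])
```

```text
lemon [272.  272.4] 5612.0 [ 0.6654 -0.287 ]
lemon [437.2 365. ] 1035.5 [ 0.7137 -0.195 ]
lemon [113.8 364.9] 1000.5 [ 0.7252 -0.3679]
shift [ 0.1 -1.  10. ] turn None tool [ 0.6665 -0.2855  0.017 ] yheading 1.6387
```

Request:
{"name": "arm_command", "arguments": {"increments": "0.3 0 -1 5 0; 0.3 0 -1 9 0; 0.3 0 -1 9 0; 1 0 -1 9 0; 1 0 -1 9 0"}}

```text
t: 32.75
tool_pos: [0.6666, -0.287, 0.008]
orientation: [-0.107, 3.139, -0.0]
force: [-0.4, -0.3, -0.4]
opening: 0.0532
gripper_force: 0.0
```

Request:
{"name": "arm_command", "arguments": {"increments": "1 0 0 0 0; 1 0 0 0 0; 1 0 0 0 0; 1 0 0 -10 0; 1 0 0 -30 0"}}

```text
t: 33.25
tool_pos: [0.6648, -0.286, 0.036]
orientation: [0.107, -3.136, -0.003]
force: [0.3, -0.1, -0.0]
opening: 0.0424
gripper_force: 20.0
```

Request:
{"name": "arm_command", "arguments": {"increments": "1 0 0 -35 0; 1 0 0 -60 0; 1 0 0 -70 0; 1 3 20 -70 0; 1 9 60 -70 0"}}

```text
t: 33.75
tool_pos: [0.6533, -0.2296, 0.1079]
orientation: [-0.102, 3.139, -0.002]
force: [0.5, 1.0, -0.6]
opening: 0.0428
gripper_force: 20.0
```

Request:
{"name": "arm_command", "arguments": {"increments": "1 6 44 0 0; 1 12 88 0 0; 1 18 132 0 0; 1 24 176 0 0; 1 30 215 0 0"}}

```text
t: 34.25
tool_pos: [0.6076, -0.013, 0.1071]
orientation: [0.108, -3.139, -0.001]
force: [1.1, 0.2, -0.3]
opening: 0.0428
gripper_force: 20.0
```

Request:
{"name": "arm_command", "arguments": {"increments": "1 4 25 0 -0.14; 1 5 31 0 -0.28; 1 5 31 0 -0.42; 1 5 31 0 -0.56; 1 5 31 0 -0.7"}}

```text
t: 34.75
tool_pos: [0.6011, 0.0157, 0.107]
orientation: [1.186, -2.908, -0.001]
force: [-0.3, 0.2, -1.2]
opening: 0.0428
gripper_force: 20.0
```

Run:
```python
from cas import *
go([*w((.035,.035)),.016]);s=robot.read_state();print(s["opening"],s["force"],s["q"][5])
```

```text
shift [-1.5 -0.8 91. ] turn None tool [0.6011 0.0157 0.107 ] yheading 2.3452
0.04283993832377869 [-0.2985629   0.17343321 -1.18312313] -2.404283531906327
```

Request:
{"name": "arm_command", "arguments": {"increments": "1 -1 0 20 0; 1 -1 0 50 0; 1 -1 0 75 0; 1 -1 0 85 0; 1 -1 0 89 0"}}

```text
t: 35.25
tool_pos: [0.601, 0.0162, 0.017]
orientation: [1.176, -2.91, -0.002]
force: [0.6, 0.3, -0.2]
opening: 0.0426
gripper_force: 20.0
```

Request:
{"name": "arm_command", "arguments": {"increments": "1 0 0 1 0; 0.42 0 0 1 0; 0.42 0 0 1 0; 0.42 0 0 1 0; 0.42 0 0 1 0"}}

```text
t: 35.75
tool_pos: [0.603, 0.0161, 0.0185]
orientation: [-1.177, 2.912, -0.001]
force: [0.6, -0.7, 0.6]
opening: 0.0537
gripper_force: 0.0
```

Request:
{"name": "arm_command", "arguments": {"increments": "0.42 0 0 -10 0; 0.42 0 0 -40 0; 0.3 0 0 -80 0; 0.3 0 0 -120 0; 0.3 0 0 -140 0"}}

```text
t: 36.25
tool_pos: [0.6044, 0.016, 0.1634]
orientation: [-1.175, 2.907, -0.004]
force: [1.3, -0.2, 0.6]
opening: 0.0646
gripper_force: 0.0
```

Request:
{"name": "arm_command", "arguments": {"increments": "0.3 0 0 0 0.14; 0.3 0 0 0 0.28; 0.3 0 0 0 0.42; 0.3 0 0 0 0.56; 0.3 0 0 0 0.7"}}

```text
t: 36.75
tool_pos: [0.6026, 0.0161, 0.1588]
orientation: [-0.098, 3.139, -0.0]
force: [0.0, -0.5, -0.8]
opening: 0.0653
gripper_force: 0.0
```

Run:
```python
from lem import *
im,m=lemons("top");im,m=lemons("wrist");cv2.imwrite("pics/w6.png",im);go([.4157,.3229,.16])
```

```text
lemon [273.1 220.3] 199.0 [0.5356 0.0114]
lemon [270.6 193.9] 136.5 [0.6008 0.0168]
lemon [297.5 218.6] 70.0 [ 0.5389 -0.0482]
lemon [296.7 193.4] 61.0 [ 0.6013 -0.0474]
lemon [186.  115.5] 2375.0 [ 0.5367 -0.0599]
lemon [274.1 116.3] 2333.5 [0.5335 0.011 ]
lemon [193.7 201.7] 1986.5 [ 0.6084 -0.0544]
lemon [276.5 201.7] 1966.5 [0.6046 0.0169]
lemon [437.2 365.1] 1030.5 [0.7638 0.1855]
lemon [113.6 365.2] 997.5 [ 0.781  -0.1355]
shift [166.3 318.4  -1.5] turn None tool [0.6026 0.0162 0.1586] yheading 1.6367
```

View pics/w6.png

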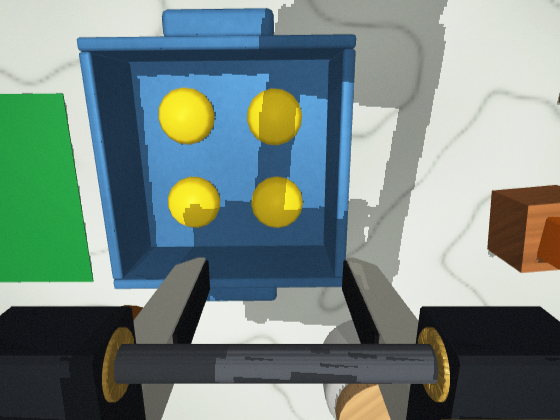

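All four halves sit in the casserole, at (187,115), (275,115), (193,202) and (276,202). Next is the lid; I regrip the knob 8 mm lower.

Request:
{"name": "arm_command", "arguments": {"increments": "0.3 12 24 0 0; 0.3 32 62 0 0; 0.3 52 100 0 0; 0.3 72 138 0 0; 0.3 92 176 0 0", "grip_force": 45}}

```text
t: 37.35
tool_pos: [0.4978, 0.1866, 0.1584]
orientation: [-0.114, 3.139, 0.0]
force: [0.1, 0.7, 0.3]
opening: 0.0653
gripper_force: 0.0
```

Request:
{"name": "arm_command", "arguments": {"increments": "0.3 20 38 0 0; 0.3 40 77 0 0; 0.3 60 115 0 0; 0.3 72 138 0 0; 0.3 74 142 0 0"}}

```text
t: 37.85
tool_pos: [0.4135, 0.3244, 0.1584]
orientation: [-0.119, 3.139, 0.002]
force: [0.0, -0.3, 0.2]
opening: 0.065
gripper_force: 0.0
```

Run:
```python
from lid import *
im,m=lidmeas("wrist",.016)
cv2.imwrite("pics/w7.png",im)
go([.4158,.3229,.050])
```

```text
wrist [([272.9, 215.8], 23.6, 1581.5), ([340.0, 142.5], 13.6, 528.5), ([193.9, 264.3], 11.9, 212.0), ([354.7, 264.2], 9.8, 143.0)] min rect ((272.9877624511719, 197.65411376953125), (222.10447692871094, 199.29722595214844), 0.6095065474510193)
  as knob [0.4134 0.3224] as ring [0.4239 0.323 ]
  as knob [0.3567 0.3649] as ring [0.3599 0.371 ]
  as knob [0.4568 0.2648] as ring [0.4729 0.258 ]
  as knob [0.4474 0.3878] as ring [0.4623 0.3969]
shift [ -1.5  -0.9 108.3] turn None tool [0.4142 0.3237 0.1583] yheading 1.6455
```

View pics/w7.png

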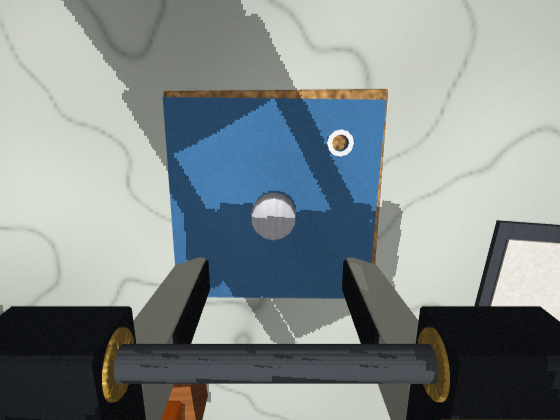

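The lid is square and flat on the trivet, knob at (273,216). I go down and grip.

Request:
{"name": "arm_command", "arguments": {"increments": "0.3 -1 -1 30 0; 0.3 -1 -1 70 0; 0.3 -1 -1 95 0; 0.3 -1 -1 105 0; 0.3 -1 -1 109 0"}}

```text
t: 38.4
tool_pos: [0.4163, 0.32, 0.048]
orientation: [0.107, -3.138, 0.002]
force: [0.9, -0.2, 0.4]
opening: 0.0649
gripper_force: 0.0
```

Request:
{"name": "arm_command", "arguments": {"increments": "0.3 0 0 0 0; 1 0 0 0 0; 1 0 0 0 0; 1 0 0 0 0; 1 0 0 0 0"}}

```text
t: 38.9
tool_pos: [0.4166, 0.3214, 0.0494]
orientation: [-0.107, 3.139, 0.001]
force: [0.3, 0.8, -0.0]
opening: 0.0376
gripper_force: 0.0
```

Request:
{"name": "arm_command", "arguments": {"increments": "1 0 0 0 0; 1 0 0 0 0; 1 0 0 0 0"}}

```text
t: 39.2
tool_pos: [0.4165, 0.3217, 0.0493]
orientation: [-0.107, 3.139, 0.001]
force: [-1.1, 1.7, 4.8]
opening: 0.0333
gripper_force: 45.0
```

Run:
```python
from lid import *
go([.5708,-.0215,.18]);s=robot.read_state();print(s["opening"],s["gripper_force"],s["tool_pos"])
```

```text
shift [-130.6 -352.8 -130.9] turn None tool [0.4165 0.3217 0.0493] yheading 1.6392
0.03326751737958881 45.00150203704834 [0.41649352 0.32165755 0.0492873 ]
```

Request:
{"name": "arm_command", "arguments": {"increments": "1 0 0 -8 0; 1 0 0 -30 0; 1 0 0 -70 0; 1 0 0 -110 0; 1 0 0 -130 0"}}

```text
t: 39.7
tool_pos: [0.417, 0.3213, 0.1822]
orientation: [-0.107, 3.137, 0.002]
force: [0.9, 0.1, -4.0]
opening: 0.0333
gripper_force: 45.0
```

Request:
{"name": "arm_command", "arguments": {"increments": "1 -8 -20 0 0; 1 -20 -55 0 0; 1 -34 -92 0 0; 1 -48 -130 0 0; 1 -62 -168 0 0"}}

```text
t: 40.2
tool_pos: [0.489, 0.1559, 0.178]
orientation: [0.108, -3.138, 0.001]
force: [0.6, -0.3, -3.7]
opening: 0.0334
gripper_force: 45.0
```

Request:
{"name": "arm_command", "arguments": {"increments": "1 -14 -38 0 0; 1 -28 -76 0 0; 1 -42 -114 0 0; 1 -56 -150 0 0; 1 -66 -178 0 0"}}

```text
t: 40.7
tool_pos: [0.5672, -0.0178, 0.1779]
orientation: [0.105, -3.138, 0.001]
force: [-0.1, 0.8, -5.0]
opening: 0.0332
gripper_force: 45.0
```

Request:
{"name": "arm_command", "arguments": {"increments": "1 -3 -7 10 0; 1 -3 -7 25 0; 1 -3 -7 35 0; 1 -3 -7 40 0; 1 -3 -7 40 0"}}

```text
t: 41.2
tool_pos: [0.5696, -0.0208, 0.137]
orientation: [0.109, -3.137, -0.001]
force: [-0.1, -0.8, -4.0]
opening: 0.0333
gripper_force: 45.0
```

Run:
```python
from lid import *
go([.5713,-.0215,.1087]);s=robot.read_state();print(s["opening"],s["force"])
im,m=shot("wrist");cv2.imwrite("pics/w8.png",im)
P=blobs(im,(98,80,25),(118,255,255),1000)
```

```text
shift [-1.8 -0.8 28.3] turn None tool [ 0.5696 -0.0208  0.137 ] yheading 1.6404
0.03327571828539735 [-0.06213672 -0.79723962 -4.00950418]
```

View pics/w8.png

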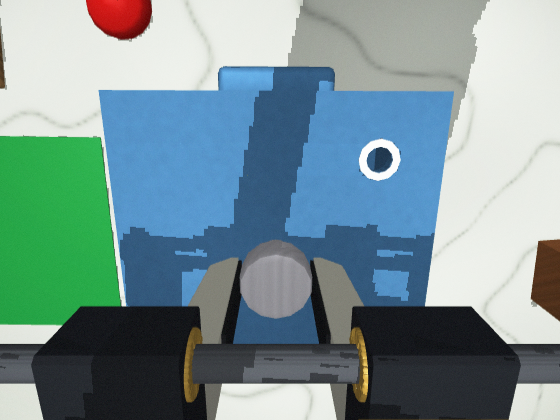

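The held lid is square over the casserole, with the lug centred at (276,78) above it. I lower gently.

Request:
{"name": "arm_command", "arguments": {"increments": "1 -1 0 6 0; 1 -1 0 12 0; 1 -1 0 17 0; 1 -1 0 21 0; 1 -1 0 24 0"}}

```text
t: 41.75
tool_pos: [0.5717, -0.0221, 0.1141]
orientation: [0.107, -3.139, -0.0]
force: [-0.2, -0.3, -5.5]
opening: 0.033
gripper_force: 45.0
```

Request:
{"name": "arm_command", "arguments": {"increments": "1 0 0 2 0; 1 0 0 4 0; 1 0 0 5 0; 1 0 0 5 0; 1 0 0 5 0"}}

```text
t: 42.25
tool_pos: [0.5721, -0.022, 0.1099]
orientation: [-0.107, 3.139, -0.0]
force: [0.8, 0.9, -4.5]
opening: 0.0331
gripper_force: 45.0
```

Request:
{"name": "arm_command", "arguments": {"increments": "1 0 0 1 0; 1 0 0 2 0; 1 0 0 2 0; 1 0 0 2 0"}}

```text
t: 42.65
tool_pos: [0.5723, -0.0221, 0.1084]
orientation: [-0.107, 3.139, -0.0]
force: [-2.5, 0.5, 2.1]
opening: 0.033
gripper_force: 45.0
```

Request:
{"name": "arm_command", "arguments": {"increments": "0.3 0 0 0 0; 0.3 0 0 0 0; 0.3 0 0 0 0; 0.3 0 0 0 0; 0.3 0 0 0 0"}}

```text
t: 43.15
tool_pos: [0.572, -0.022, 0.1077]
orientation: [-0.107, 3.14, 0.0]
force: [-0.6, -0.5, -0.0]
opening: 0.0644
gripper_force: 0.0
```

Request:
{"name": "arm_command", "arguments": {"increments": "0.3 0 0 -20 0; 0.3 0 0 -55 0; 0.3 0 0 -85 0; 0.3 0 0 -95 0; 0.3 0 0 -95 0"}}

```text
t: 43.65
tool_pos: [0.5732, -0.0222, 0.2047]
orientation: [-0.107, 3.136, -0.001]
force: [0.5, -0.7, -0.3]
opening: 0.0652
gripper_force: 0.0
```

Run:
```python
from lid import *
im,m=lidmeas("wrist",.075); lidmeas("top",.075)
for c in blobs(im,(98,80,25),(118,255,255),1000)[:1]:
    a=cv2.approxPolyDP(cv2.convexHull(c),6,True)[:,0];print(a.tolist(),cast(m,a,.083)[:,:2].round(4).tolist())
go([.609,.234,.2])
```

```text
wrist [([275.6, 215.5], 24.8, 1754.5), ([345.5, 138.0], 14.7, 585.5), ([208.0, 85.8], 26.3, 371.5), ([347.1, 86.4], 25.3, 365.0)] min rect ((276.0, 186.0), (236.0, 234.0), 90.0)
  as knob [ 0.5691 -0.0227] as ring [ 0.5797 -0.022 ]
  as knob [0.5126 0.0195] as ring [0.5155 0.026 ]
  as knob [ 0.4862 -0.0713] as ring [ 0.4856 -0.0772]
  as knob [0.4806 0.0166] as ring [0.4791 0.0226]
top [([267.0, 225.1], 5.1, 62.0)] min rect ((291.1999816894531, 222.8999786376953), (44.34123229980469, 69.57817840576172), 84.47245788574219)
  as knob [0.5138 0.0263] as ring [0.517  0.0264]
[[159, 92], [238, 68], [320, 69], [393, 93], [378, 262], [344, 300], [206, 299], [174, 265]] [[0.4922, -0.1124], [0.4721, -0.0561], [0.4688, 0.002], [0.4814, 0.0563], [0.6141, 0.0653], [0.6513, 0.0416], [0.6584, -0.0763], [0.6284, -0.1032]]
shift [-54.9 252.8   1.3] turn None tool [ 0.5714 -0.022   0.2013] yheading 1.639
```

Request:
{"name": "arm_command", "arguments": {"increments": "0.3 -6 25 0 0; 0.3 -15 65 0 0; 0.3 -24 110 0 0; 0.3 -34 155 0 0; 0.3 -43 200 0 0"}}

```text
t: 44.25
tool_pos: [0.6001, 0.1818, 0.2]
orientation: [0.106, -3.136, 0.001]
force: [0.9, -0.4, 0.5]
opening: 0.0653
gripper_force: 0.0
```

Request:
{"name": "arm_command", "arguments": {"increments": "0.3 -10 42 0 0; 0.3 -12 53 0 0; 0.3 -12 53 0 0; 0.3 -12 53 0 0"}}

```text
t: 44.65
tool_pos: [0.6089, 0.233, 0.201]
orientation: [0.107, -3.137, 0.002]
force: [0.1, -0.2, 0.3]
opening: 0.065
gripper_force: 0.0
```

Run:
```python
from h import *
im,m=shot("wrist");cv2.imwrite("pics/w9.png",cv2.resize(im[120:320,160:400],None,fx=3,fy=3))
for c in blobs(im,(3,170,60),(14,255,255),300)[:2]: 
    r=cv2.minAreaRect(c);b=cv2.boxPoints(r);print(r,cast(m,r[0],.082)[0],cast(m,b,.082)[:,:2].round(4).tolist())
go([.609,.234,.08])
```

```text
((280.5793762207031, 196.03233337402344), (70.71417236328125, 64.50175476074219), 85.60128784179688) [0.59776873 0.23579932 0.082     ] [[0.5741, 0.2076], [0.5671, 0.2558], [0.6227, 0.2655], [0.6304, 0.2145]]
shift [-1.000e-01  1.600e+00  1.216e+02] turn None tool [0.6092 0.2325 0.2016] yheading 1.638
```

View pics/w9.png

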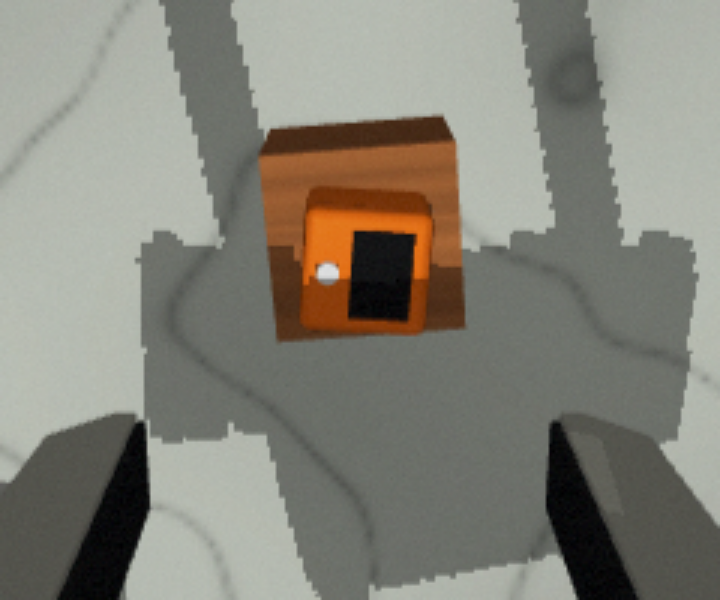

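The crop shows the head's top face at about (303–430, 207–333), slightly turned against the gripper, with the wooden block beneath it.

Run:
```python
from h import *
m=robot.camera_model("wrist")
f=lambda c:np.array(c)/3+[160,120]
for n,c,z in [("head",[(306,206),(433,213),(426,333),(301,326)],.082),("block",[(260,155),(455,142),(465,327),(277,341)],.050)]:
    P=cast(m,f(c),z)[:,:2];print(n,P.round(4).tolist(),P.mean(0))
    for a,b in [(0,1),(3,2),(0,3),(1,2)]:
        d=P[b]-P[a];print(np.linalg.norm(d).round(4),np.degrees(np.arctan2(d[1],d[0])).round(1))
```

```text
head [[0.5934, 0.2206], [0.593, 0.2534], [0.6259, 0.2545], [0.6261, 0.2211]] [0.60961065 0.23742892]
0.0328 90.6
0.0334 90.5
0.0327 0.9
0.0328 1.9
block [[0.5869, 0.2061], [0.5795, 0.2608], [0.6343, 0.269], [0.6425, 0.2136]] [0.61080432 0.23739105]
0.0552 97.7
0.056 98.4
0.056 7.8
0.0554 8.5
```

Request:
{"name": "arm_command", "arguments": {"increments": "0.3 -2 5 30 0.052; 0.3 -2 5 70 0.052; 0.3 -2 5 105 0.052; 0.3 -2 5 125 0.052; 0.3 -2 5 132 0.052", "grip_force": 20}}

```text
t: 45.2
tool_pos: [0.6092, 0.2366, 0.0672]
orientation: [0.022, -3.136, 0.003]
force: [-0.6, 1.1, -0.2]
opening: 0.0651
gripper_force: 0.0
```

Request:
{"name": "arm_command", "arguments": {"increments": "0.3 0 0 4 0; 0.3 0 0 8 0; 0.3 0 0 8 0; 0.3 0 0 8 0"}}

```text
t: 45.6
tool_pos: [0.6121, 0.2394, 0.0641]
orientation: [-0.025, 3.14, 0.001]
force: [-0.2, -0.3, -0.6]
opening: 0.0655
gripper_force: 0.0
```

Run:
```python
from h import *
go([.6105,.2374,.060],np.radians(90.9))
```

```text
shift [ 1.6 -2.   4.1] turn 0.0004345373008556308 tool [0.6121 0.2394 0.0641] yheading 1.5869
```

Request:
{"name": "arm_command", "arguments": {"increments": "0.3 1 -2 3 0; 0.3 1 -2 3 0; 1 1 -2 3 0; 1 1 -2 3 0; 1 1 -2 3 0"}}

```text
t: 46.1
tool_pos: [0.6103, 0.2373, 0.0598]
orientation: [-0.026, 3.141, 0.0]
force: [0.4, 0.5, 0.2]
opening: 0.0459
gripper_force: 0.0
```

Request:
{"name": "arm_command", "arguments": {"increments": "1 0 0 0 0; 1 0 0 0 0; 1 0 0 0 0; 1 0 0 0 0; 1 0 0 0 0"}}

```text
t: 46.6
tool_pos: [0.6103, 0.2373, 0.0598]
orientation: [-0.025, 3.141, 0.0]
force: [-0.9, 0.5, 0.1]
opening: 0.0337
gripper_force: 20.0
```

Request:
{"name": "arm_command", "arguments": {"increments": "1 0 0 0 0; 1 0 0 -5 0; 1 0 0 -20 0; 1 0 0 -55 0; 1 0 0 -95 0"}}

```text
t: 47.1
tool_pos: [0.6092, 0.2368, 0.1552]
orientation: [0.025, -3.139, 0.001]
force: [1.0, -0.2, -0.4]
opening: 0.034
gripper_force: 20.0
```

Run:
```python
from h import *
s=robot.read_state();print(s["opening"],s["gripper_force"],s["force"]);go([.5170,.0265,.17])
im,m=shot("wrist");cv2.imwrite("pics/w10.png",im[100:400,100:450])
```

```text
0.03402124126845481 19.99529868364334 [ 0.9664271  -0.2474522  -0.44119509]
shift [  95.6 -208.8  -14.4] turn None tool [0.6092 0.2368 0.1552] yheading 1.587
```

View pics/w10.png

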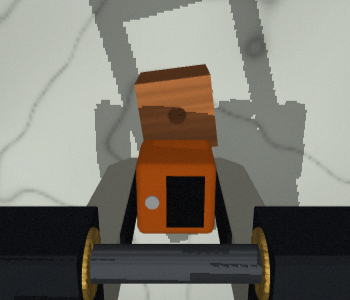

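The thermometer is gripped upright, with the head square between the pads and the empty hole of the block visible at crop (177,115). That was my last picture, so from here on I go by numbers. I move towards the hole and measure the ring from almost straight above.

Request:
{"name": "arm_command", "arguments": {"increments": "1 0 -5 -15 0; 1 3 -30 -30 0; 1 8 -75 -35 0; 1 13 -120 -35 0; 1 18 -165 -35 0"}}

```text
t: 47.65
tool_pos: [0.5943, 0.0703, 0.1902]
orientation: [0.026, -3.141, 0.0]
force: [0.7, -0.3, -0.8]
opening: 0.0337
gripper_force: 20.0
```

Request:
{"name": "arm_command", "arguments": {"increments": "1 4 -35 0 0; 1 5 -43 0 0; 1 5 -45 0 0; 1 5 -45 0 0; 1 5 -45 0 0"}}

```text
t: 48.15
tool_pos: [0.5907, 0.0282, 0.1897]
orientation: [0.028, -3.141, -0.001]
force: [0.2, 1.1, -0.7]
opening: 0.0341
gripper_force: 20.0
```

Run:
```python
from lid import *
im,m=lidmeas("wrist",.075);print(m["eye"],Ro.from_rotvec(m["rotation"]).as_matrix()[:,2])
hsv=cv2.cvtColor(im,cv2.COLOR_BGR2HSV)
for c in blobs(im,(3,170,60),(14,255,255),300)[:2]: 
    print("head",cv2.minAreaRect(c))
go([.516,.0263,.16]);print(robot.read_state()["opening"])
```

```text
wrist [([199.5, 196.0], 27.3, 2115.0), ([274.6, 110.0], 15.4, 678.5), ([216.0, 274.0], 26.4, 670.5), ([122.7, 60.8], 31.6, 486.0)] min rect ((214.17709350585938, 161.21372985839844), (255.82920837402344, 249.01795959472656), 79.0321273803711)
  as knob [ 0.5692 -0.0217] as ring [ 0.5779 -0.0287]
  as knob [0.5147 0.026 ] as ring [0.5155 0.026 ]
  as knob [ 0.6246 -0.0126] as ring [ 0.6413 -0.0182]
  as knob [ 0.4885 -0.0632] as ring [ 0.4855 -0.0762]
[0.50909303 0.02623179 0.35231092] [ 0.29130476  0.00608523 -0.95661095]
head ((275.5, 286.0), (92.0, 79.0), 90.0)
shift [74.7 -0.6 29.7] turn None tool [0.5907 0.0283 0.1896] yheading 1.5887
0.03393336859794332
```

Run:
```python
from h import *
im,m=shot("wrist");c=blobs(im,(3,170,60),(14,255,255),300)[0]
s,R,h=pose();t=s["tool_pos"];x,y,w,hh=cv2.boundingRect(c)
print(x,y,w,hh,t,cast(m,[(x+w/2,y+hh-.5)],t[2]+.022)-t,"top of rect as -x lower edge",cast(m,[(x+w/2,y)],t[2]-.010)-t)
```

```text
236 240 80 93 [0.59071334 0.02820484 0.18961809] [[0.01500197 0.00018514 0.022     ]] top of rect as -x lower edge [[-0.01578145 -0.00031039 -0.01      ]]
```

Request:
{"name": "arm_command", "arguments": {"increments": "1 20 0 0 0; 1 50 -1 0 0; 1 70 -1 0 0; 1 75 -1 15 0; 1 75 -1 30 0"}}

```text
t: 48.75
tool_pos: [0.5157, 0.0255, 0.1599]
orientation: [-0.028, 3.14, 0.0]
force: [0.8, -0.2, -0.5]
opening: 0.034
gripper_force: 20.0
```

Request:
{"name": "arm_command", "arguments": {"increments": "1 0 0 10 0; 1 0 0 15 0; 1 0 0 15 0; 1 0 0 15 0; 1 0 0 15 0"}}

```text
t: 49.25
tool_pos: [0.5163, 0.0246, 0.1453]
orientation: [-0.025, 3.141, -0.0]
force: [-0.3, 0.2, -0.6]
opening: 0.0341
gripper_force: 20.0
```

Run:
```python
from h import *
go([.5159,.026,.0928]);s=robot.read_state();print(s["opening"],s["force"])
```

```text
shift [ 0.4  1.4 52.5] turn None tool [0.5163 0.0246 0.1453] yheading 1.5869
0.03406037687043744 [-0.26495429  0.20025526 -0.61241738]
```

Request:
{"name": "arm_command", "arguments": {"increments": "1 0 1.5 4 0; 1 0 1.5 8 0; 1 0 1.5 13 0; 1 0 1.5 18 0; 1 0 1.5 18 0"}}

```text
t: 49.75
tool_pos: [0.5149, 0.0262, 0.1255]
orientation: [0.025, -3.14, -0.0]
force: [-0.6, 0.2, -1.2]
opening: 0.0339
gripper_force: 20.0
```

Request:
{"name": "arm_command", "arguments": {"increments": "1 0 0 4 0; 1 0 0 8 0; 1 0 0 12 0; 1 0 0 15 0; 1 0 0 15 0"}}

```text
t: 50.25
tool_pos: [0.5153, 0.0262, 0.1111]
orientation: [0.025, -3.14, -0.0]
force: [0.2, -0.6, -1.2]
opening: 0.0339
gripper_force: 20.0
```

Request:
{"name": "arm_command", "arguments": {"increments": "1 0 0 5 0; 1 0 0 10 0; 1 0 0 14 0; 1 0 0 16 0; 1 0 0 16 0"}}

```text
t: 50.75
tool_pos: [0.5153, 0.0262, 0.0952]
orientation: [0.025, -3.141, -0.0]
force: [0.1, 0.5, -0.8]
opening: 0.0338
gripper_force: 20.0
```

Request:
{"name": "arm_command", "arguments": {"increments": "1 0 0 1 0; 1 0 0 2 0; 1 0 0 2 0; 1 0 0 2 0"}}

```text
t: 51.15
tool_pos: [0.5158, 0.0262, 0.0938]
orientation: [-0.025, 3.141, -0.0]
force: [0.6, -0.6, -1.8]
opening: 0.0337
gripper_force: 20.0
```

Request:
{"name": "arm_command", "arguments": {"increments": "1 0 0 1 0; 1 0 0 1 0; 1 0 0 1 0; 0.3 0 0 1 0; 0.3 0 0 1 0"}}

```text
t: 51.65
tool_pos: [0.5158, 0.0262, 0.0929]
orientation: [-0.025, 3.141, 0.0]
force: [0.2, -0.2, 0.6]
opening: 0.0452
gripper_force: 0.0
```

Request:
{"name": "arm_command", "arguments": {"increments": "0.3 0 0 0 0; 0.3 0 0 0 0; 0.3 0 0 0 0; 0.3 0 0 -15 0; 0.3 0 0 -40 0"}}

```text
t: 52.15
tool_pos: [0.5142, 0.0262, 0.1321]
orientation: [0.025, -3.138, -0.0]
force: [-0.4, -0.2, -0.3]
opening: 0.0649
gripper_force: 0.0
```

Request:
{"name": "arm_command", "arguments": {"increments": "0.3 0 0 -40 0; 0.3 0 0 -75 0; 0.3 -20 0 -90 0; 0.3 -55 0 -90 0; 0.3 -75 0 -90 0"}}

```text
t: 52.65
tool_pos: [0.5931, 0.0273, 0.2255]
orientation: [-0.025, 3.137, -0.0]
force: [-0.4, -0.3, -0.5]
opening: 0.065
gripper_force: 0.0
```

Run:
```python
from lid import *
im,m=lidmeas("wrist",.075)
for c in blobs(im,(3,170,60),(14,255,255),200)[:3]:
    r=cv2.minAreaRect(c);print("head",r,cast(m,r[0],.115)[0],cast(m,cv2.boxPoints(r),.115)[:,:2].round(4).tolist())
    x,y,w,h=cv2.boundingRect(c)
    print("head+x top edge",cast(m,[(x+w/2,y+h)],.115)[0],"-x low edge",cast(m,[(x+w/2,y)],.083)[0])
s=robot.read_state();print(s["tool_pos"],s["force"])
```

```text
wrist [([210.1, 181.3], 23.5, 1554.0), ([142.3, 63.3], 26.7, 331.0), ([276.0, 52.5], 22.7, 281.0), ([188.5, 263.0], 16.3, 220.5)] min rect ((210.44686889648438, 158.38348388671875), (231.88011169433594, 222.31951904296875), 87.27368927001953)
  as knob [ 0.5698 -0.0216] as ring [ 0.5772 -0.0275]
  as knob [ 0.4894 -0.0644] as ring [ 0.4868 -0.0757]
  as knob [0.4813 0.0256] as ring [0.4775 0.0256]
  as knob [ 0.6359 -0.041 ] as ring [ 0.6516 -0.0493]
head ((494.3753662109375, 205.1911163330078), (67.30055236816406, 72.67525482177734), 83.2901611328125) [0.58519258 0.19291094 0.115     ] [[0.5633, 0.159], [0.5561, 0.2111], [0.6082, 0.2285], [0.6161, 0.1735]]
head+x top edge [0.61501611 0.19788789 0.115     ] -x low edge [0.56475203 0.2062743  0.083     ]
head ((275.4999694824219, 105.49998474121094), (48.99999237060547, 46.99999237060547), 90.0) [0.51531816 0.02578733 0.115     ] [[0.4994, 0.0094], [0.4989, 0.0417], [0.5318, 0.0428], [0.5324, 0.0093]]
head+x top edge [0.53280775 0.02643021 0.115     ] -x low edge [0.49776685 0.02589792 0.083     ]
head ((135.1598358154297, 296.3921813964844), (24.02260398864746, 38.22886657714844), 37.5685920715332) [ 0.66736921 -0.0867318   0.115     ] [[0.6749, -0.1049], [0.647, -0.0831], [0.6599, -0.0688], [0.6885, -0.0905]]
head+x top edge [ 0.6886348  -0.08887308  0.115     ] -x low edge [ 0.67514152 -0.09905392  0.083     ]
[0.59415383 0.02726214 0.22435364] [-3.54634768  0.49844968 -0.65235638]
```

The head measures at (0.5153, 0.0258), right on the hole at (0.5155, 0.026), seated, with its top at lid height. I let the arm settle and hand the job in.

Request:
{"name": "arm_command", "arguments": {"increments": "0.3 0 0 0 0; 0.3 0 0 -10 0; 0.3 0 0 -20 0; 0.3 0 0 -20 0; 0.3 0 0 -20 0"}}

```text
t: 53.2
tool_pos: [0.5908, 0.0274, 0.244]
orientation: [-0.025, 3.14, -0.0]
force: [1.4, 0.6, 0.5]
opening: 0.0651
gripper_force: 0.0
```

Run:
```python
from plant import robot
print(robot.read_state()["force"]);print(robot.close_job())
```

```text
[1.40282354 0.56043062 0.47001322]
the job is handed in; nothing more can be done
None
```

I handed the job in at about 53 s, with no verdict returned: all four lemon halves are in the casserole, the lid is seated back on it, and the thermometer is through the lid's hole with its head measured within 1 mm of the hole's centre.

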